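# Feed a slat to the stop of a hand-cranked feeder

### The arm

A 6-joint arm with a two-finger parallel gripper is mounted at the origin on the work surface. World frame = base frame: x ahead of the robot, y to its left, z up, the work surface at z = 0. Lengths are in m, angles in degrees, forces in N, time in s.
With the tool pointing down it reaches from about 0.35 to 0.875 m from the base axis. Payload 4.2 kg.
Tool frame: the origin (TCP) lies midway between the tips of the shut fingers; the grasp point (between the pads) lies 19 mm behind it; z points along the fingers, y is the direction in which the jaws open and shut (so a half turn about z gives the same grasp; the last joint's range is limited). The gripper opens to 87 mm and grips with 3 to 60 N. Pads are 19 mm wide; open, the fingers measure 117 mm over their backs; the gripper's body (75 mm by 190 mm) begins 51 mm behind the grasp point.
Start: joints at [-49.985, 22.042, 0.453, 0, -68.411, -14.817], TCP at [0.266, -0.565, 0.223] pointing down, gripper open.
Joint ranges: [-179.83, 179.83], [-69.29, 118.12], [-61.27, 80.66], [-181.25, 117.63], [-171.15, -9.14], [-177.46, 177.46]. Speed limits (degrees/s): [159.86, 159.86, 180, 180, 180, 180].

### API

Orientations are given as a 3x3 rotation matrix whose columns are the frame's x, y, z axes.
In Python, from station import r gives the robot as it stands.
- The arm moves only by the tool play_rows, never from a script. Its argument "commands" is a list that holds one entry, the list of rows, each a list of 7 numbers: the shift along the world's x, y, z in m, then the turn, a rotation vector about the world's x, y, z in rad, then the closure, from 0 (fully open) to 1 (shut). A call has 1 to 5 rows; each row is the pose to reach, as a shift and turn from the pose commanded when the call began; what a row does not reach only later rows make up. A row lasts 1/10 s, in which the tool goes at most 50 mm and 8.59 degrees, less where a joint would pass 70% of its speed; a pose out of reach is approached as far as the arm can. A call with a gripper value outside its range is refused whole. The fingers move at their own pace and stop on an object; the grip force is fixed at half the most. Time passes only in rows, so rows that repeat a pose let the fingers close. It gives the time, the measured TCP pose, the force and the opening at its end, in the units of the state.
- r.sense(): the state, without advancing time (a new reading comes with each control period).
- r.capture(name): name is "side" or "top"; returns a dict with "image" (384x512x3 uint8, red, green, blue), "range_z" (384x512 float32, m along the optical axis (not along the pixel's ray), 0 where there is no reading), "intrinsics" (3x3 intrinsics, pixels), "k1" (the pictures are not rectified: a ray, as slopes to the right and down, at radius r is drawn at 1 + k1 r^2 times it, then the intrinsics apply), "extrinsics" (4x4, takes a point from camera to world coordinates). Camera axes: x right, y up, looking along -z (the intrinsics and any distortion apply to the point x, -y, -z); pixel columns grow to the right and rows downward; lengths in m; the calibration is good to about 2 mm. A picture is of the moment at which its call begins.
- r.finish_job(): hands the job in, once; it reports no verdict.
The state is a dict: "time_s": time; "joints": joint angles; "joint_velocities": joint speeds; "effort": joint torques, N m; "tcp_pos": TCP position; "ee_rot": TCP orientation; "wrist_force": force on the tool from outside, world axes, zero at the start; "moment": the same for the moment, N m; "gripper_width": opening from 0.0 (shut) to 1.0 (fully open).
Only numpy, scipy, OpenCV 4.12 (cv2) and the standard library are available. Lean on these libraries where they do the work, as an engineer would, in place of code of your own. Each camera call takes 0.05 s, during which the arm holds its last target. There are 200 camera calls.

### The job

Lay the loose wooden slat flat in the feeder's carriage, lengthwise between the guides with its end at the rear wall. Then turn the crank clockwise by its knob, at a steady pace of five seconds or so a turn through the heavy point of each turn without letting it run away or spring back, until you feel the slat pinched snugly between carriage and end stop. Do not crush it, then let go, and leave the other things where they are.

Things in the scene. Friction and masses are not known exactly. Their poses are not given: they have to be found in the camera images.
- machine: hand-cranked slat feeder fixed to the table: grey base plate 140 (x) by 400 mm (y from -165 to +235), 20 mm thick, with a grey gear box at its +y end (x -45 to 75, y 125 to 215, top at z 75 mm). Origin on the table top, on the track's middle line; y runs along the track from the loading end to the gear box, z up. Place and yaw change each time
- crank_axis (a point): on the vertical axis of the crank, 100 mm above the table (machine x 0, y 170 mm). Seen from above the crank is turned clockwise; each turn drives the carriage 60 mm (9.55 mm per rad) to +y. Friction, about 4 N at the knob, keeps the crank, and a pinched slat, where they are left
- crank (a joint): turn of the crank, rad, growing clockwise seen from above; starts between 0 and 1.2, can go on to 16. At angle a the knob stands at 65 mm x (-cos a, sin a) in the machine's x, y from the axis. At 0 the rear wall of the carriage (its origin) is at machine y -145 mm. Each full turn has one heavy point, see the plunger
- knob_mid (a point): middle of the crank's upright black knob, 135 mm above the table. The knob is 22 mm across, 50 mm tall (z 107 to 157 mm), 65 mm from the crank axis, and spins freely on its own pin, so the gripped knob can be carried round without turning the hand. The steel crank arm under it has its top at z 106 mm; all else of the machine within the knob's circle is lower
- plunger_tip (a point): brass spring plunger on the gear box, on the machine's +x side of the crank, 84 mm above the table. An eccentric on the crank pushes it once a turn: from 1.8 rad into each turn (after 0, 6.28, 12.57) it resists with up to about 15 N at the knob until 3.14 rad, then pushes the knob onward nearly as hard until 4.5 rad; the rest of the turn is light
- carriage: aluminium carriage, moved only by the crank. Origin: on its bed (z 36 mm), at the middle of the rear wall's inner face; axes as the machine's. Bed 58 mm wide, 110 mm long to +y, front open; rear wall 8 mm thick, 22 mm high. Guide lugs 10 mm high, 54 mm apart (x -27 and 27), stand beside y -8 to 26 and y 86 to 110 mm; between them the sides are open for fingers
- slat: light wooden slat, 50 x 120 x 25 mm (x, y, z), about 0.11 kg, two small dark peg holes in its top, lying flat and alone on the table off the loading end of the machine. Origin: centre of its underside; y along its length; both ends alike. In the carriage with its end at the rear wall, its origin is 60 mm to +y of the carriage's, and it sticks out 10 mm in front
- stop: dark steel end stop on the track, 64 mm wide, 16 mm thick, z 20 to 75 mm; fixed, but set anew each time, its flat front (looking to -y) 105 to 109 mm to +y of the machine's origin. Origin: foot of that front. In its middle a set screw with a round rubber face 24 mm across sticks out towards the slat by 6 to 18 mm, also set anew and not measured: the end is to be felt
- slat_end (a point): middle of the slat's end on its own +y side, 60 mm from its origin, 12.5 mm above its underside. The slat is pinched when its front meets the screw's face, between crank 11.7 and 13.4 rad, in a light part of the turn. From there the knob's resistance climbs by about 1 N per mm of knob travel; well pinched is 4 to 8 N above the light running force
- mug: black plastic mug with a handle, 95 mm tall, 80 mm across; origin at the centre of its underside; a bystander
- sanding_disc: round white sanding disc, 125 mm across, 10 mm thick, lying flat; origin at the centre of its underside; a bystander
- clamp: black plastic spring clamp, about 130 mm long, 25 mm high, lying flat behind the machine; a bystander
- glue: white glue bottle, 150 mm tall, 60 mm across, standing; origin at the centre of its underside; a bystander
- screwdriver: screwdriver lying on the table, about 200 mm long; a bystander
- offcut: short waste block of the same wood, 45 x 70 x 22 mm, lying flat; origin at the centre of its underside; a bystander, not the slat
Things that resemble listed ones, but are neither listed nor needed, are in the scene too. What is shaped like the slat but pink or turquoise is not meant.

How it is judged (in metres and radians):
On the way, in this order (a step that is already met when the one before it is completed fails the run):
1. the slat lies flat in the carriage between the guides, its end no more than about 15 mm from the rear wall, let go, the crank not yet turned past 1.6 rad (x of slat in the frame of carriage between -0.006 and 0.006 m and y of slat in the frame of carriage between 0.052 and 0.076 m and z of slat in the frame of carriage between -0.004 and 0.004 m and angle between the y axis of slat and the y axis of carriage, either way round below 0.1 rad and contact force between the fingers and slat below 0.5 N and value of joint crank below 1.6 rad), for 0.2 s.
2. with the slat in it, the carriage has been cranked through the first heavy point, by the knob (x of slat in the frame of carriage between -0.006 and 0.006 m and y of slat in the frame of carriage between 0.052 and 0.076 m and z of slat in the frame of carriage between -0.004 and 0.004 m and angle between the y axis of slat and the y axis of carriage, either way round below 0.1 rad and value of joint crank above 4.7 rad and contact force between the fingers and crank above 0.5 N).
3. and through the second (x of slat in the frame of carriage between -0.006 and 0.006 m and y of slat in the frame of carriage between 0.052 and 0.076 m and z of slat in the frame of carriage between -0.004 and 0.004 m and angle between the y axis of slat and the y axis of carriage, either way round below 0.1 rad and value of joint crank above 10.9 rad).
At the end, for the whole second after the job is handed in: the slat lies in the carriage (within 6 mm of its middle line, flat within 4 mm, its end within 15 mm of the rear wall) and is pinched between the carriage and the end stop with 3 to 90 N; the knob is let go and the crank is at rest (x of slat in the frame of carriage between -0.006 and 0.006 m and y of slat in the frame of carriage between 0.052 and 0.076 m and z of slat in the frame of carriage between -0.004 and 0.004 m and angle between the y axis of slat and the y axis of carriage, either way round below 0.1 rad and contact force between slat and stop between 3 and 90 N and contact force between the fingers and crank below 0.5 N and angular speed of crank below 0.05 rad/s); the robot touches nothing.
It fails at once if the slat is crushed against the stop with more than 90 N (about 13 N at the knob beyond the friction) (contact force between slat and stop above 90 N).
It fails at once if the crank runs away: faster than 4 rad/s (velocity of joint crank above 4 rad/s).
It fails at once if before the slat has reached the stop (crank below 11.3 rad), the crank springs or is turned back faster than 1 rad/s; the slight recoil when the pinched slat's knob is let go is no fault (velocity of joint crank below -1 rad/s and value of joint crank below 11.3 rad).
It fails at once if one of the other things (mug, sanding disc, clamp, glue bottle, screwdriver, offcut) is pushed more than 30 mm (distance of any of mug, sanding_disc, clamp, glue, screwdriver, offcut from where it was at the start of the episode above 0.03 m).
It also fails if it takes over 72 s, if anything falls off the work surface, if the arm or the gripper's body presses on something with over 40 N, if the wrist force passes 120 N, or if a joint passes its speed limit or range.

## Working session

There is one attempt and no reset: what is moved stays moved. The work goes in short steps, Python scripts to look and compute and a tool call to move; the robot and the scene stay as the last step left them, time stands still between calls to the robot, and variables do not carry over. Pictures are saved under pics/ and viewed, about 8 in all and at most 12, crops included, and the job is handed in when it is done.

Besides the shell and the picture viewer there is one more tool, called after "Request:" by a JSON object that holds its "fn" and its "kwargs", one argument or row to a line. play_rows: Moves the arm, as the interface text tells. Its arguments: {"type":"object","properties":{"commands":{"type":"array","items":{"type":"array","items":{"type":"array","items":{"type":"number"}}}}},"required":["commands"]}

```bash
mkdir -p pics; ls
cat > h.py <<'E'
import numpy as np, cv2
from station import r
def cap(n,f):
    c=r.capture(n); np.savez(''+f+'.npz',**{k:np.array(v) for k,v in c.items()})
    cv2.imwrite('pics/'+f+'.png',c['image'][:,:,::-1]); return c
def load(f): return dict(np.load(''+f+'.npz'))
def und(c,u,v):
    K=c['intrinsics'];k1=float(c['k1'])
    d=np.array([(u-K[0,2])/K[0,0],(v-K[1,2])/K[1,1]],float); s=d.copy()
    for _ in range(20): s=d/(1+k1*(s**2).sum(0))
    return s
def pt(c,u,v,z=None):
    """world point of pixel: by depth, or on plane z"""
    s=und(c,u,v); T=c['extrinsics']; d=T[:3,:3]@np.array([s[0],-s[1],-1.])
    if z is None: t=c['range_z'][int(round(v)),int(round(u))]
    else: t=(z-T[2,3])/d[2]
    return T[:3,3]+t*d
def cloud(c):
    h,w=c['range_z'].shape; v,u=np.mgrid[:h,:w]; s=und(c,u.ravel().astype(float),v.ravel().astype(float))
    t=c['range_z'].ravel(); P=np.stack([s[0]*t,-s[1]*t,-t],1)
    return (P@c['extrinsics'][:3,:3].T+c['extrinsics'][:3,3]).reshape(h,w,3)
def proj(c,P):
    T=c['extrinsics']; p=T[:3,:3].T@(np.array(P)-T[:3,3]); s=np.array([p[0],-p[1]])/-p[2]
    s=s*(1+float(c['k1'])*(s@s)); K=c['intrinsics']; return np.array([K[0,0]*s[0]+K[0,2],K[1,1]*s[1]+K[1,2]])
E
python3 - <<'E'
from h import *
for n in('top','side'):
    c=cap(n,n+'0'); print(n,c['intrinsics'].tolist(),c['k1'],c['extrinsics'].round(3).tolist())
a=cv2.imread('pics/top0.png'); cv2.imwrite('pics/top0b.png',cv2.resize(a,(800,600),interpolation=cv2.INTER_CUBIC))
a=cv2.imread('pics/side0.png'); cv2.imwrite('pics/side0b.png',cv2.resize(a,(800,600),interpolation=cv2.INTER_CUBIC))
print({k:np.round(v,3).tolist() for k,v in r.sense().items()})
E
```

```text
pics
top [[469.9265084869891, 0.0, 253.36689012794108], [0.0, 469.9265084869891, 182.77155574452505], [0.0, 0.0, 1.0]] -0.14362530665678644 [[-0.005, 0.981, -0.195, 0.269], [-1.0, -0.009, -0.017, -0.071], [-0.018, 0.195, 0.981, 1.521], [0.0, 0.0, 0.0, 1.0]]
side [[462.021293127295, 0.0, 256.9989266507609], [0.0, 462.021293127295, 191.83391929948894], [0.0, 0.0, 1.0]] -0.04671871961082609 [[0.996, 0.061, -0.061, 0.461], [-0.086, 0.63, -0.772, -1.406], [-0.008, 0.774, 0.633, 1.214], [0.0, 0.0, 0.0, 1.0]]
{'time_s': 0.1, 'joints': [-49.984, 22.086, 0.387, -0.026, -68.411, -14.818], 'joint_velocities': [0.055, -0.072, 0.195, 0.123, -0.109, 0.03], 'effort': [-0.0, -39.169, 18.793, 4.232, 0.013, -0.0], 'tcp_pos': [0.266, -0.565, 0.222], 'ee_rot': [[-0.905, -0.426, -0.001], [-0.426, 0.905, 0.002], [0.0, 0.002, -1.0]], 'wrist_force': [-0.951, -0.23, -0.466], 'moment': [-0.018, 0.004, 0.036], 'gripper_width': 1.0}
```

View pics/top0b.png

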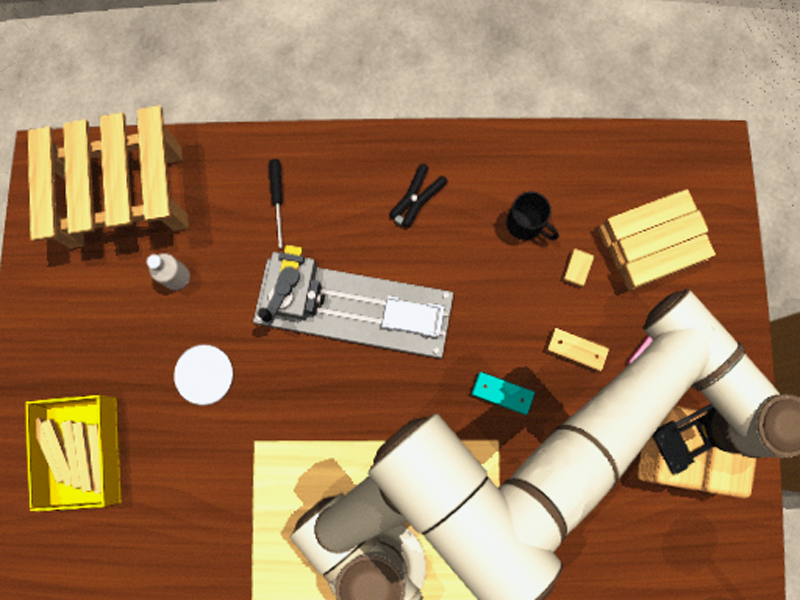

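View pics/side0b.png

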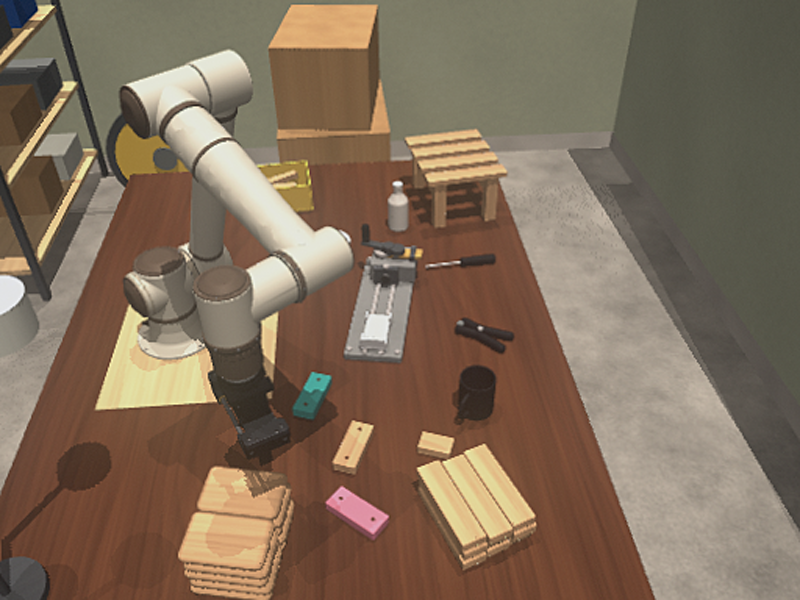

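Run:
```python
from h import *
for f in('top0','side0'):
    c=load(f); P=cloud(c); im=c['image']
    # slat
    u,v=(370,224) if f=='top0' else (226,287)
    print(f,'slat seed',P[v,u].round(4))
    m=np.zeros(P.shape[:2],bool); m[v-35:v+35,u-40:u+40]=1
    q=P[v,u]; m&=(abs(P[...,2]-.025)<.006)&(np.hypot(P[...,0]-q[0],P[...,1]-q[1])<.09)
    n,l=cv2.connectedComponents(m.astype(np.uint8)); m=l==l[v,u]
    A=P[m]; print('slat z',np.median(A[:,2]),len(A)); R=cv2.minAreaRect((A[:,:2]*1000).astype(np.float32)); print(R,cv2.boxPoints(R).round(1).tolist())
    # base plate
    q=np.array([.49,.05])
    m=(abs(P[...,2]-.02)<.005)&(np.hypot(P[...,0]-.5,P[...,1]-.05)<.35)
    n,l,s,ce=cv2.connectedComponentsWithStats(m.astype(np.uint8))
    for i in np.argsort(-s[1:,4])[:3]+1:
        A=P[l==i]; R=cv2.minAreaRect((A[:,:2]*1000).astype(np.float32)); print('plate',s[i],R,cv2.boxPoints(R).round(1).tolist())
c=load('top0')
for n,p in {'corner TR':(452,292),'corner BR':(443,357),'bed':(410,315)}.items():
    print(n,pt(c,p[0]*.64,p[1]*.64).round(4))
```

```text
top0 slat seed [ 0.4272 -0.4176  0.0306]
slat z 0.02520993339602784 532
((430.43719482421875, -418.3364562988281), (121.34880828857422, 51.58063507080078), 67.02758026123047) [[383.0, -464.1000061035156], [430.5, -484.29998779296875], [477.8999938964844, -372.5], [430.3999938964844, -352.3999938964844]]
plate [ 173  171  117   58 2561] ((519.9508056640625, 25.54498291015625), (360.9993591308594, 140.8772735595703), 79.05059814453125) [[416.5, -138.3000030517578], [554.7999877929688, -165.0], [623.4000244140625, 189.39999389648438], [485.1000061035156, 216.10000610351562]]
plate [250 110  34  35 322] ((754.1473388671875, -86.59000396728516), (61.62936019897461, 122.97016143798828), 56.69340515136719) [[685.7999877929688, -78.5999984741211], [788.5999755859375, -146.10000610351562], [822.5, -94.5999984741211], [719.7000122070312, -27.100000381469727]]
plate [304 238  19  21 137] ((353.12005615234375, -234.42779541015625), (59.47068786621094, 51.340206146240234), 68.86152648925781) [[318.5, -252.89999389648438], [366.29998779296875, -271.3999938964844], [387.79998779296875, -216.0], [33
[... 573 characters left out ...]
9969482422], [629.0, 223.6999969482422], [495.3999938964844, 249.1999969482422]]
plate [291 203  32  20 198] ((752.1016235351562, -91.827392578125), (72.05158996582031, 120.7859115600586), 61.05797576904297) [[681.7999877929688, -94.0999984741211], [787.5, -152.60000610351562], [822.4000244140625, -89.5], [716.7000122070312, -31.100000381469727]]
plate [195 238  18  15 104] ((359.2712707519531, -234.01406860351562), (65.3713607788086, 49.40921401977539), 65.54488372802734) [[323.29998779296875, -253.5], [368.20001220703125, -274.0], [395.29998779296875, -214.5], [350.29998779296875, -194.0]]
corner TR [ 0.5525 -0.1621  0.0189]
corner BR [ 0.4195 -0.1422 -0.0045]
bed [ 0.5019 -0.0742  0.0377]
```

Request:
{"fn": "play_rows", "kwargs": {
  "commands": [
    [[0.033,0.029,0,0,0,0.147,0],[0.066,0.058,-0.01,0,0,0.295,0],[0.1,0.088,-0.03,0,0,0.443,0],[0.133,0.117,-0.06,0,0,0.59,0],[0.166,0.146,-0.1,0,0,0.738,0]]
  ]
}}

```text
time_s: 0.6
tcp_pos: [0.4268, -0.4245, 0.1309]
ee_rot: [[-0.377, -0.926, 0.002], [-0.926, 0.377, -0.001], [0.0, -0.002, -1.0]]
wrist_force: [1.4, -0.8, 0.7]
gripper_width: 0.997
```

Request:
{"fn": "play_rows", "kwargs": {
  "commands": [
    [[0,0,-0.03,0,0,0,0],[0,0,-0.04,0,0,0,0],[0,0,-0.04,0,0,0,0]]
  ]
}}

```text
time_s: 0.9
tcp_pos: [0.424, -0.4252, 0.0892]
ee_rot: [[-0.383, -0.924, -0.004], [-0.924, 0.383, 0.002], [-0.001, 0.004, -1.0]]
wrist_force: [0.5, -0.0, 0.8]
gripper_width: 1.002
```

Run:
```python
from h import *
s=r.sense(); print({k:np.round(s[k],3).tolist() for k in('time_s','joints','tcp_pos','ee_rot','wrist_force','gripper_width')})
c=cap('top','top1'); d=cap('side','side1')
a=cv2.resize(c['image'][175:275,310:443,::-1],(400,300),interpolation=cv2.INTER_CUBIC)
b=cv2.resize(d['image'][220:320,160:293,::-1],(400,300),interpolation=cv2.INTER_CUBIC)
# machine crops
e=cv2.resize(c['image'][140:240,155:288,::-1],(400,300),interpolation=cv2.INTER_CUBIC)
f=cv2.resize(d['image'][130:230,190:323,::-1],(400,300),interpolation=cv2.INTER_CUBIC)
g=np.vstack([np.hstack([a,b]),np.hstack([e,f])]); cv2.imwrite('pics/close1.png',g)
```

```text
{'time_s': 0.9, 'joints': [-29.65, 26.85, -12.757, 0.001, -50.64, 7.11], 'tcp_pos': [0.424, -0.425, 0.089], 'ee_rot': [[-0.383, -0.924, -0.004], [-0.924, 0.383, 0.002], [-0.001, 0.004, -1.0]], 'wrist_force': [0.542, -0.025, 0.837], 'gripper_width': 1.002}
```

View pics/close1.png

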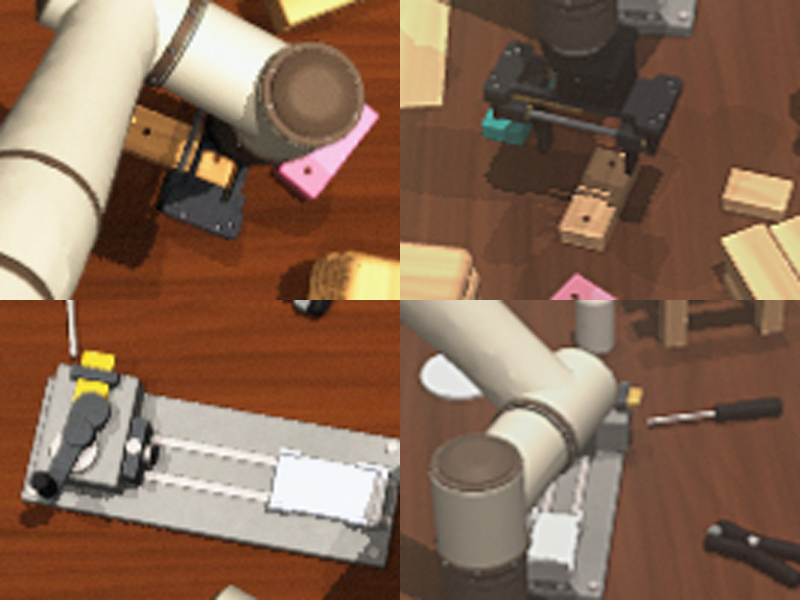

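Request:
{"fn": "play_rows", "kwargs": {
  "commands": [
    [[0.007,0.004,-0.025,0,0,0,0],[0.007,0.004,-0.05,0,0,0,0],[0.007,0.004,-0.07,0,0,0,0],[0.007,0.004,-0.08,0,0,0,0],[0.007,0.004,-0.08,0,0,0,0]]
  ]
}}

```text
time_s: 1.5
tcp_pos: [0.4317, -0.4222, 0.011]
ee_rot: [[-0.384, -0.923, -0.0], [-0.923, 0.384, 0.0], [0.0, 0.0, -1.0]]
wrist_force: [0.3, 0.4, -0.6]
gripper_width: 1.001
```

Request:
{"fn": "play_rows", "kwargs": {
  "commands": [
    [[0,0,0,0,0,0,0]]
  ]
}}

```text
time_s: 1.6
tcp_pos: [0.4328, -0.4227, 0.0125]
ee_rot: [[-0.383, -0.924, 0.002], [-0.924, 0.383, -0.002], [0.001, -0.003, -1.0]]
wrist_force: [1.4, -0.7, 0.2]
gripper_width: 1.001
```

Request:
{"fn": "play_rows", "kwargs": {
  "commands": [
    [[0,0,-0.004,0,0,0,0],[0,0,-0.004,0,0,0,0.5],[0,0,-0.004,0,0,0,0.7],[0,0,-0.004,0,0,0,0.7],[0,0,-0.004,0,0,0,0.7]]
  ]
}}

```text
time_s: 2.1
tcp_pos: [0.4322, -0.4217, 0.0072]
ee_rot: [[-0.383, -0.924, 0.0], [-0.924, 0.383, -0.0], [0.0, -0.0, -1.0]]
wrist_force: [-0.5, -0.8, -0.7]
gripper_width: 0.723
```

Request:
{"fn": "play_rows", "kwargs": {
  "commands": [
    [[0,0,0,0,0,0,0.7],[0,0,0,0,0,0,0.7],[0,0,0,0,0,0,0.7]]
  ]
}}

```text
time_s: 2.4
tcp_pos: [0.4319, -0.4216, 0.007]
ee_rot: [[-0.383, -0.924, -0.0], [-0.924, 0.383, 0.0], [-0.0, 0.0, -1.0]]
wrist_force: [-1.0, 0.3, 0.9]
gripper_width: 0.573
```

Request:
{"fn": "play_rows", "kwargs": {
  "commands": [
    [[0,0,0.03,0,0,0,0.7],[0,0,0.07,0,0,0,0.7],[0,0,0.1,0,0,0,0.7],[0,0,0.1,0,0,0,0.7]]
  ]
}}

```text
time_s: 2.8
tcp_pos: [0.4348, -0.4236, 0.112]
ee_rot: [[-0.382, -0.924, 0.008], [-0.924, 0.382, -0.006], [0.002, -0.01, -1.0]]
wrist_force: [0.6, -0.7, -1.5]
gripper_width: 0.57
```

Run:
```python
from h import *
yaw=np.radians(-10.87); R=np.array([[np.cos(yaw),-np.sin(yaw)],[np.sin(yaw),np.cos(yaw)]]); O=np.array([.5175,.0075])
def toM(P): return np.concatenate([(P[...,:2]-O)@R,P[...,2:]],-1)
for f in('top0','side0'):
    c=load(f); M=toM(cloud(c))*1000; im=c['image'].astype(int)
    box=(abs(M[...,0])<90)&(M[...,1]>-190)&(M[...,1]<250)
    A=M[box]
    def st(n,m,ax): 
        B=A[m]; 
        if len(B): print(f,n,len(B),'x',np.percentile(B[:,0],[2,10,50,90,98]).round(1),'y',np.percentile(B[:,1],[2,10,50,90,98]).round(1),'z',np.median(B[:,2]).round(1))
    st('plate load',(abs(A[:,2]-20)<5)&(A[:,1]<-20),0)
    st('bed',(abs(A[:,2]-36)<4)&(A[:,1]<0),0)
    st('lugs',(abs(A[:,2]-46)<3)&(A[:,1]<0),0)
    st('wall',(A[:,2]>52)&(A[:,2]<62)&(A[:,1]<-100),0)
    st('box',(abs(A[:,2]-75)<3)&(A[:,1]>115),0)
    st('stop',(abs(A[:,2]-75)<3)&(A[:,1]<122)&(A[:,1]>60),0)
    st('knob',(abs(A[:,2]-157)<7),0)
    # lateral edges of plate in y slices, subpixel-free
    B=A[(abs(A[:,2]-20)<5)&(A[:,1]<-20)]
    for y in range(-160,-20,28):
        S=B[abs(B[:,1]-y)<6]
        if len(S): print('  y',y,S[:,0].min().round(1),S[:,0].max().round(1))
```

```text
top0 plate load 977 x [-70.1 -62.6 -15.3  60.3  67.2] y [-160.6 -152.7  -92.5  -30.8  -22.2] z 20.3
top0 bed 464 x [-30.  -24.4  -1.3  22.   27.1] y [-137.7 -127.5  -86.9  -40.6  -31.2] z 36.4
top0 lugs 54 x [-33.3 -32.2  -3.3  30.   31.1] y [-140.8 -137.2  -87.4  -35.   -31.5] z 45.4
top0 wall 39 x [-28.9 -25.9  -5.8  23.9  27.9] y [-147.5 -146.9 -143.8 -140.3 -126.8] z 56.6
top0 box 414 x [-44.  -33.9  12.   57.2  69.8] y [116.9 127.9 148.4 212.2 216.3] z 75.1
top0 stop 50 x [-27.7 -24.6   4.7  25.2  31. ] y [110.2 111.  115.2 121.2 121.4] z 74.9
top0 knob 40 x [-73.6 -71.4 -64.6 -57.8 -55.7] y [180.8 182.5 190.1 197.2 199.2] z 155.8
  y -160 -70.2 68.7
  y -132 -71.5 68.9
  y -104 -71.0 69.0
  y -76 -69.6 68.5
  y -48 -70.9 68.6
side0 plate load 510 x [-64.9 -58.2  12.3  61.3  67.9] y [-163.9 -158.1 -109.   -41.5  -26.2] z 20.1
side0 bed 203 x [-25.5 -20.6   1.3  23.7  30.1] y [-149.1 -144.4  -78.7  -40.7  -31.2] z 35.8
side0 lugs 37 x [-27.1 -25.1  19.   32.4  34.1] y [-149.5 -148.6 -144.6  -51.9  -41.7] z 46.1
side0 wall 37 x [-25.8 -19.9   3.8  26.7  29.9] y [-151.4 -149.8 -145.2 -141.  -138.6] z 56.6
side0 box 128 x [-40.5 -33.   13.4  59.3  73.3] y [118.8 123.6 143.  164.7 185. ] z 74.4
side0 stop 22 x [-26.  -20.7   5.1  22.7  25.6] y [105.9 110.  113.4 120.  120.5] z 74.3
side0 knob 14 x [-66.6 -65.3 -58.4 -54.  -51.3] y [180.6 181.9 186.7 193.4 198.4] z 154.9
  y -160 -63.5 69.1
  y -132 -64.8 69.0
  y -104 -63.8 67.0
  y -76 -64.5 67.2
  y -48 -66.7 69.1
```

Request:
{"fn": "play_rows", "kwargs": {
  "commands": [
    [[0.006,0.03,0,0,0,0.05,0.7],[0.014,0.07,0,0,0,0.1,0.7],[0.022,0.11,0,0,0,0.15,0.7],[0.03,0.15,0,0,0,0.2025,0.7],[0.038,0.19,0,0,0,0.2025,0.7]]
  ]
}}

```text
time_s: 3.3
tcp_pos: [0.4695, -0.23, 0.1059]
ee_rot: [[-0.189, -0.982, -0.002], [-0.982, 0.189, 0.001], [-0.0, 0.002, -1.0]]
wrist_force: [0.4, -0.0, -1.4]
gripper_width: 0.568
```

Request:
{"fn": "play_rows", "kwargs": {
  "commands": [
    [[0.008,0.04,0,0,0,0,0.7],[0.015,0.075,0,0,0,0,0.7],[0.022,0.11,0,0,0,0,0.7],[0.028,0.14,0,0,0,0,0.7],[0.032,0.16,0,0,0,0,0.7]]
  ]
}}

```text
time_s: 3.8
tcp_pos: [0.5017, -0.0697, 0.106]
ee_rot: [[-0.188, -0.982, -0.001], [-0.982, 0.188, 0.0], [0.0, 0.001, -1.0]]
wrist_force: [-0.3, 0.2, -0.8]
gripper_width: 0.575
```

Request:
{"fn": "play_rows", "kwargs": {
  "commands": [
    [[0,0,-0.02,0,0,0,0.7],[0,0,-0.03,0,0,0,0.7],[0,0,-0.03,0,0,0,0.7],[0,0,-0.03,0,0,0,0.7]]
  ]
}}

```text
time_s: 4.2
tcp_pos: [0.5018, -0.0722, 0.0766]
ee_rot: [[-0.19, -0.982, -0.001], [-0.982, 0.19, -0.0], [0.001, 0.001, -1.0]]
wrist_force: [0.5, -0.2, -1.4]
gripper_width: 0.573
```

Run:
```python
from h import *
s=r.sense(); print({k:np.round(s[k],4).tolist() for k in('time_s','joints','tcp_pos','ee_rot','wrist_force','gripper_width')})
c=cap('top','top2'); d=cap('side','side2')
print(proj(c,[.503,-.07,.08]),proj(d,[.503,-.07,.08]))
def crop(c):
    u,v=proj(c,[.503,-.07,.08]).astype(int); return cv2.resize(c['image'][v-50:v+50,u-33:u+33,::-1],(396,600),interpolation=cv2.INTER_CUBIC)
cv2.imwrite('pics/close2.png',np.hstack([crop(c),crop(d)]))
```

```text
{'time_s': 4.2, 'joints': [10.192, 20.0365, -26.9231, 0.0159, -43.1113, -21.152], 'tcp_pos': [0.5018, -0.0722, 0.0766], 'ee_rot': [[-0.1899, -0.9818, -0.0012], [-0.9818, 0.1899, -0.0004], [0.0006, 0.0011, -1.0]], 'wrist_force': [0.5089, -0.1536, -1.4012], 'gripper_width': 0.5732}
[261.04988098 199.13058601] [240.20363444 200.45017924]
```

View pics/close2.png

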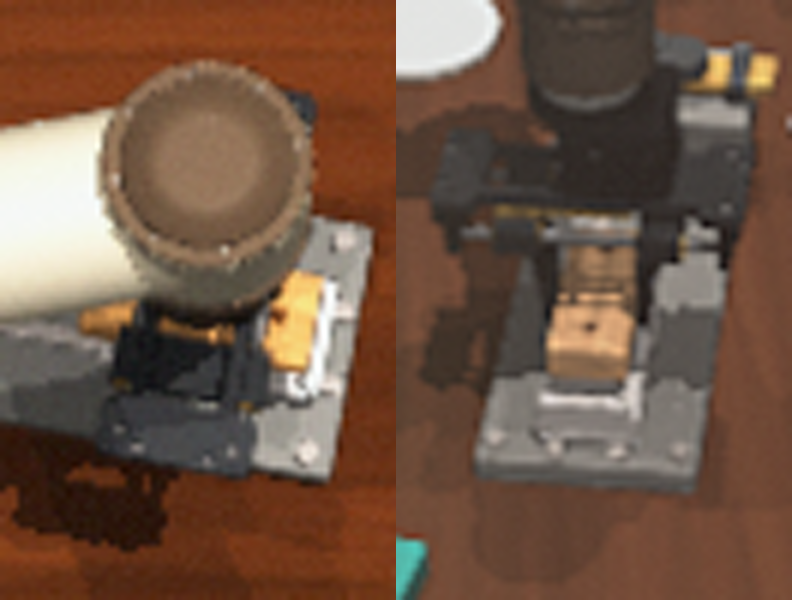

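```bash
cat >> h.py <<'E'
yaw=np.radians(-10.87); RM=np.array([[np.cos(yaw),-np.sin(yaw)],[np.sin(yaw),np.cos(yaw)]]); O=np.array([.5175,.0075])
def toM(P): return np.concatenate([(P[...,:2]-O)@RM,P[...,2:]],-1)
E
python3 - <<'E'
from h import *
for f in('top2','side2'):
    c=load(f); M=toM(cloud(c))*1000; im=c['image'].astype(int); hsv=cv2.cvtColor(c['image'],cv2.COLOR_RGB2HSV)
    reg=(abs(M[...,0])<90)&(M[...,1]>-180)&(M[...,1]<-20)
    w=reg&(hsv[...,1]>70)&(M[...,2]>60)&(M[...,2]<105)
    A=M[w&(abs(M[...,2]-95)<7)]
    print(f,'slat n',len(A),'z',np.median(A[:,2]).round(1))
    for y in range(-136,-60,6):
        S=A[abs(A[:,1]-y)<3]
        if len(S)>3: print('  y',y,'x',S[:,0].min().round(1),S[:,0].max().round(1),len(S))
    print(' slat y min',np.sort(A[:,1])[:6].round(1))
    R=cv2.minAreaRect(A[A[:,1]<-105][:,:2].astype(np.float32)); print(R)
    B=M[reg&(abs(M[...,2]-20)<5)]
    for y in (-160,-150,-140):
        S=B[abs(B[:,1]-y)<5]; print('  plate y',y,S[:,0].min().round(1),S[:,0].max().round(1))
    W=M[reg&(M[...,2]>52)&(M[...,2]<62)&(M[...,1]<-130)&(hsv[...,1]<60)]
    if len(W): print(' wall x',W[:,0].min().round(1),W[:,0].max().round(1),'y',np.percentile(W[:,1],[5,50,95]).round(1),len(W))
print(toM(np.array([.5018,-.0722,.0766]))*1000, toM(np.array([.5023,-.0706,.0766]))*1000)
E
```

```text
top2 slat n 168 z 95.1
  y -136 x -25.3 22.5 28
  y -130 x -23.9 24.2 32
  y -124 x -24.9 22.7 32
  y -118 x -17.5 15.4 18
  y -94 x -18.4 -10.6 6
  y -64 x -17.5 -13.8 4
 slat y min [-139.  -138.8 -138.6 -138.5 -138.4 -138.1]
((-0.5189933776855469, -127.1417007446289), (23.594505310058594, 49.53675842285156), 89.6990737915039)
  plate y -160 -70.5 68.0
  plate y -150 -70.9 67.7
  plate y -140 -70.4 68.3
 wall x -29.0 27.0 y [-147.1 -143.4 -140.1] 39
side2 slat n 222 z 95.1
  y -136 x -18.7 22.7 21
  y -130 x -15.7 21.4 14
  y -124 x -20.0 24.9 14
  y -118 x -13.1 24.2 13
  y -112 x -17.8 23.5 15
  y -106 x -19.3 18.8 11
  y -100 x -16.3 32.8 11
  y -94 x -20.9 24.4 16
  y -88 x -21.4 31.7 15
  y -82 x -22.7 23.2 15
  y -76 x -19.5 18.7 8
  y -70 x -19.9 21.7 12
  y -64 x -21.2 13.4 11
 slat y min [-142.  -141.8 -140.9 -140.8 -139.9 -139.6]
((3.3213233947753906, -124.13523864746094), (46.544105529785156, 35.769248962402344), 0.0897376537322998)
  plate y -160 -63.9 68.5
  plate y -150 -65.7 67.7
  plate y -140 -63.5 63.2
 wall x -26.2 29.4 y [-151.9 -144.4 -139.3] 37
[ -0.38837734 -81.23071564  76.6       ] [ -0.19907857 -79.56513286  76.6       ]
```

Request:
{"fn": "play_rows", "kwargs": {
  "commands": [
    [[0.0005,0.005,0,0,0,0,0.7],[0.0005,0.005,-0.01,0,0,0,0.7],[0.0005,0.005,-0.018,0,0,0,0.7],[0.0005,0.005,-0.021,0,0,0,0.7],[0.0005,0.005,-0.023,0,0,0,0.7]]
  ]
}}

```text
time_s: 4.8
tcp_pos: [0.5022, -0.0668, 0.0532]
ee_rot: [[-0.189, -0.982, -0.001], [-0.982, 0.189, -0.0], [0.001, 0.001, -1.0]]
wrist_force: [-0.3, -0.8, -1.3]
gripper_width: 0.568
```

Request:
{"fn": "play_rows", "kwargs": {
  "commands": [
    [[0,0,-0.002,0,0,0,0.7],[0,0,-0.004,0,0,0,0.7],[0,0,-0.004,0,0,0,0.7]]
  ]
}}

```text
time_s: 5.1
tcp_pos: [0.5025, -0.0667, 0.0498]
ee_rot: [[-0.189, -0.982, -0.0], [-0.982, 0.189, -0.0], [0.0, 0.0, -1.0]]
wrist_force: [0.4, 0.5, 0.6]
gripper_width: 0.573
```

Request:
{"fn": "play_rows", "kwargs": {
  "commands": [
    [[0,0,-0.002,0,0,0,0.7],[0,0,-0.004,0,0,0,0.7],[0,0,-0.004,0,0,0,0.7]]
  ]
}}

```text
time_s: 5.4
tcp_pos: [0.5024, -0.0667, 0.0457]
ee_rot: [[-0.189, -0.982, -0.0], [-0.982, 0.189, -0.0], [0.0, 0.0, -1.0]]
wrist_force: [-1.2, 1.3, -1.3]
gripper_width: 0.573
```

Request:
{"fn": "play_rows", "kwargs": {
  "commands": [
    [[0,0,-0.0015,0,0,0,0.7],[0,0,-0.0025,0,0,0,0.7],[0,0,-0.0025,0,0,0,0.7]]
  ]
}}

```text
time_s: 5.7
tcp_pos: [0.5025, -0.0667, 0.0433]
ee_rot: [[-0.189, -0.982, -0.0], [-0.982, 0.189, -0.0], [0.0, 0.0, -1.0]]
wrist_force: [0.0, -0.3, -1.1]
gripper_width: 0.574
```

Opening fingers moderately, then rising clear.

Request:
{"fn": "play_rows", "kwargs": {
  "commands": [
    [[0,0,0,0,0,0,0.3],[0,0,0,0,0,0,0.3],[0,0,0,0,0,0,0.3],[0,0,0,0,0,0,0.3]]
  ]
}}

```text
time_s: 6.1
tcp_pos: [0.5027, -0.0667, 0.0436]
ee_rot: [[-0.189, -0.982, 0.0], [-0.982, 0.189, 0.0], [-0.0, -0.0, -1.0]]
wrist_force: [-0.8, 0.7, -0.7]
gripper_width: 0.696
```

Request:
{"fn": "play_rows", "kwargs": {
  "commands": [
    [[0,0,0.02,0,0,0,0.3],[0,0,0.05,0,0,0,0.3],[0,0,0.09,0,0,0,0.3],[0,0,0.13,0,0,0,0.3],[0,0,0.15,0,0,0,0.3]]
  ]
}}

```text
time_s: 6.6
tcp_pos: [0.5042, -0.0667, 0.1974]
ee_rot: [[-0.189, -0.982, 0.006], [-0.982, 0.189, 0.0], [-0.001, -0.006, -1.0]]
wrist_force: [0.4, 0.5, -0.9]
gripper_width: 0.702
```

Request:
{"fn": "play_rows", "kwargs": {
  "commands": [
    [[-0.03,0.03,0,0,0,0,0.3],[-0.06,0.06,0,0,0,0,0.3],[-0.09,0.09,0,0,0,0,0.2],[-0.1,0.12,0,0,0,0,0.2],[-0.1,0.14,0,0,0,0,0.2]]
  ]
}}

```text
time_s: 7.1
tcp_pos: [0.401, 0.0744, 0.1939]
ee_rot: [[-0.188, -0.982, 0.001], [-0.982, 0.188, 0.001], [-0.001, -0.001, -1.0]]
wrist_force: [1.3, -0.3, 0.1]
gripper_width: 0.792
```

Run:
```python
from h import *
s=r.sense(); print({k:np.round(s[k],4).tolist() for k in('time_s','joints','tcp_pos','wrist_force','gripper_width')})
c=cap('top','top3'); d=cap('side','side3')
def crop(c,p,h=50,w=33):
    u,v=proj(c,p).astype(int); return cv2.resize(c['image'][v-h:v+h,u-w:u+w,::-1],(396,600),interpolation=cv2.INTER_CUBIC)
cv2.imwrite('pics/close3.png',np.hstack([crop(c,[.51,-.03,.06]),crop(d,[.51,-.03,.06])]))
for f in('top3','side3'):
    c=load(f); M=toM(cloud(c))*1000; hsv=cv2.cvtColor(c['image'],cv2.COLOR_RGB2HSV)
    reg=(abs(M[...,0])<40)&(M[...,1]>-180)&(M[...,1]<20)
    A=M[reg&(hsv[...,1]>70)&(abs(M[...,2]-61)<7)]; print(f,'slat',len(A),'z',np.percentile(A[:,2],[10,50,90]).round(1))
    if len(A)>5: print(cv2.minAreaRect(A[:,:2].astype(np.float32)))
    for y in(-125,-100,-75,-50,-30):
        S=A[abs(A[:,1]-y)<8]
        if len(S)>3: print('  y',y,'x',S[:,0].min().round(1),S[:,0].max().round(1),'z',S[:,2].mean().round(1))
    W=M[reg&(M[...,2]>50)&(M[...,2]<62)&(M[...,1]<-130)&(hsv[...,1]<60)]
    if len(W): print(' wall x',W[:,0].min().round(1),W[:,0].max().round(1),'y',np.percentile(W[:,1],[5,50,95]).round(1),len(W))
```

```text
{'time_s': 7.1, 'joints': [33.5638, 1.8208, -30.3785, -0.0212, -57.7297, -44.3644], 'tcp_pos': [0.401, 0.0744, 0.1939], 'wrist_force': [1.2663, -0.3395, 0.0965], 'gripper_width': 0.7925}
top3 slat 574 z [57.1 61.4 65. ]
((-1.1830692291259766, -73.62744140625), (51.0478515625, 119.85101318359375), 0.21959525346755981)
  y -125 x -26.5 21.1 z 61.2
  y -100 x -25.8 24.4 z 60.6
  y -75 x -26.3 23.6 z 61.0
  y -50 x -26.5 21.8 z 62.3
  y -30 x -26.9 23.5 z 61.3
 wall x -30.8 29.5 y [-147.1 -143.7 -139.7] 37
side3 slat 265 z [56.6 60.7 64.9]
((1.9518356323242188, -76.32112884521484), (129.1995391845703, 48.66869354248047), 89.50877380371094)
  y -125 x -21.4 24.9 z 60.4
  y -100 x -22.4 25.5 z 59.7
  y -75 x -20.8 22.5 z 61.2
  y -50 x -21.4 22.9 z 60.7
  y -30 x -19.4 23.5 z 61.3
 wall x -26.5 30.7 y [-149.8 -144.6 -139.4] 40
```

View pics/close3.png

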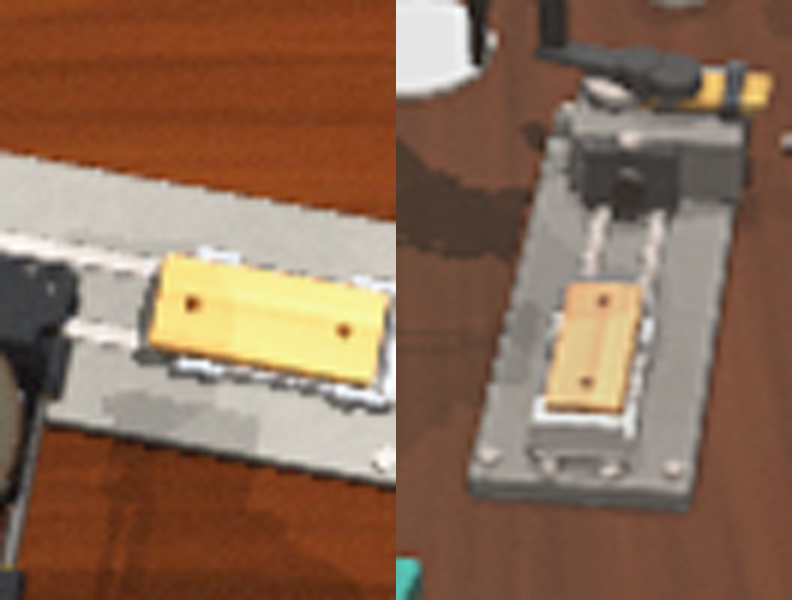

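Request:
{"fn": "play_rows", "kwargs": {
  "commands": [
    [[0,0.02,0,0,0,0.145,0.4],[0,0.04,0,0,0,0.29,0.4],[0.01,0.06,0,0,0,0.435,0.4],[0.02,0.08,0,0,0,0.58,0.4],[0.03,0.1,0,0,0,0.725,0.4]]
  ]
}}

```text
time_s: 7.7
tcp_pos: [0.433, 0.1734, 0.1934]
ee_rot: [[0.514, -0.858, -0.0], [-0.858, -0.514, -0.0], [0.0, 0.0, -1.0]]
wrist_force: [0.2, 0.2, -0.7]
gripper_width: 0.605
```

Request:
{"fn": "play_rows", "kwargs": {
  "commands": [
    [[0.015,0.01,0,0,0,0.145,0.4],[0.03,0.02,0,0,0,0.29,0.4],[0.045,0.025,0,0,0,0.435,0.4],[0.06,0.03,0,0,0,0.58,0.4],[0.06,0.03,0,0,0,0.725,0.4]]
  ]
}}

```text
time_s: 8.2
tcp_pos: [0.4944, 0.2031, 0.1928]
ee_rot: [[0.953, -0.302, -0.0], [-0.302, -0.953, -0.001], [0.0, 0.001, -1.0]]
wrist_force: [-0.5, -0.1, -0.4]
gripper_width: 0.602
```

Request:
{"fn": "play_rows", "kwargs": {
  "commands": [
    [[0,0,0,0,0,0.12,0.4],[0,0,0,0,0,0.12,0.4],[0,0,0,0,0,0.12,0.4]]
  ]
}}

```text
time_s: 8.5
tcp_pos: [0.4927, 0.2027, 0.1932]
ee_rot: [[0.981, -0.193, -0.0], [-0.193, -0.981, -0.0], [-0.0, 0.0, -1.0]]
wrist_force: [0.8, -0.3, 0.2]
gripper_width: 0.6
```

Run:
```python
from h import *
s=r.sense(); print({k:np.round(s[k],4).tolist() for k in('time_s','joints','tcp_pos','ee_rot','wrist_force','gripper_width')})
c=cap('top','top4'); d=cap('side','side4')
def crop(c,p,h=50,w=33):
    u,v=proj(c,p).astype(int); return cv2.resize(c['image'][v-h:v+h,u-w:u+w,::-1],(396,600),interpolation=cv2.INTER_CUBIC)
cv2.imwrite('pics/close4.png',np.hstack([crop(c,[.49,.204,.15]),crop(d,[.49,.204,.15])]))
```

```text
{'time_s': 8.5, 'joints': [39.8191, 14.4899, -15.028, -0.0027, -60.5152, 39.0318], 'tcp_pos': [0.4927, 0.2027, 0.1932], 'ee_rot': [[0.9811, -0.1934, -0.0005], [-0.1934, -0.9811, -0.0003], [-0.0004, 0.0004, -1.0]], 'wrist_force': [0.7679, -0.263, 0.1903], 'gripper_width': 0.6}
```

View pics/close4.png

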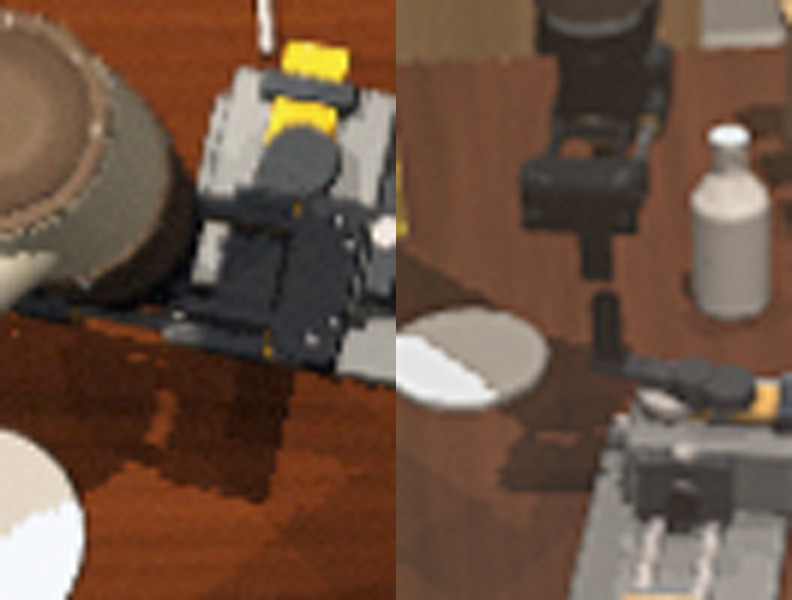

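Request:
{"fn": "play_rows", "kwargs": {
  "commands": [
    [[0,0,-0.03,0,0,0,0.4],[0,0,-0.05,0,0,0,0.4],[0,0,-0.07,0,0,0,0.4],[0,0,-0.079,0,0,0,0.4],[0,0,-0.079,0,0,0,0.4]]
  ]
}}

```text
time_s: 9.1
tcp_pos: [0.492, 0.2028, 0.1134]
ee_rot: [[0.982, -0.191, -0.002], [-0.191, -0.982, -0.002], [-0.002, 0.002, -1.0]]
wrist_force: [-0.3, -0.2, 0.8]
gripper_width: 0.599
```

Request:
{"fn": "play_rows", "kwargs": {
  "commands": [
    [[0,0,0,0,0,0,0.5],[0,0,0,0,0,0,0.6],[0,0,0,0,0,0,0.7],[0,0,0,0,0,0,0.8],[0,0,0,0,0,0,0.9]]
  ]
}}

```text
time_s: 9.6
tcp_pos: [0.4937, 0.2049, 0.1152]
ee_rot: [[0.982, -0.19, 0.003], [-0.19, -0.982, 0.003], [0.003, -0.004, -1.0]]
wrist_force: [0.1, 4.3, 0.2]
gripper_width: 0.241
```

Request:
{"fn": "play_rows", "kwargs": {
  "commands": [
    [[0,0,0,0,0,0,0.9],[0,0,0,0,0,0,0.9],[0,0,0,0,0,0,0.9]]
  ]
}}

```text
time_s: 9.9
tcp_pos: [0.4933, 0.2041, 0.1152]
ee_rot: [[0.982, -0.19, 0.002], [-0.19, -0.982, 0.001], [0.002, -0.002, -1.0]]
wrist_force: [1.3, 4.9, 3.9]
gripper_width: 0.242
```

Run:
```python
from h import *
s=r.sense(); print({k:np.round(s[k],4).tolist() for k in('time_s','tcp_pos','wrist_force','moment','gripper_width')}); print(toM(s['tcp_pos']*np.ones(3))*1000)
```

```text
{'time_s': 9.9, 'tcp_pos': [0.4933, 0.2041, 0.1152], 'wrist_force': [1.2788, 4.8594, 3.8833], 'moment': [1.1618, 0.0853, -0.0006], 'gripper_width': 0.2417}
[-60.81960105 188.55352085 115.17275429]
```

```bash
cat > gen.py <<'E'
import sys,json; from h import *
def gen(C,cmd,angs,n=5):
    """C,cmd: M-frame mm; prints calls of n rows of world shifts (m), returns final cmd"""
    C=np.array(C,float); start=np.array(cmd,float)
    for i in range(0,len(angs),n):
        out=[]
        for a in angs[i:i+n]:
            p=C+65*np.array([-np.cos(a),np.sin(a)]); w=np.round(RM@(p-start)/1000,4); out.append([*w.tolist(),0,0,0,0,.9])
        print(round(angs[i:i+n][-1],3),json.dumps([[o[:6]+[.9] for o in out]]))
        start=start+1000*RM.T@np.array(out[-1][:2])
    print('cmd end',start.round(2).tolist())
E
python3 -c "
from gen import *
a=.274+np.cumsum([.0,.03,.06,.09,.11]+[.12]*10)
gen([1.5,171],[-61.3,187.],list(a))"
```

```text
0.564 [[[0.0005, 0.0015, 0, 0, 0, 0, 0.9], [0.0014, 0.0032, 0, 0, 0, 0, 0.9], [0.0034, 0.0066, 0, 0, 0, 0, 0.9], [0.0067, 0.0115, 0, 0, 0, 0, 0.9], [0.0113, 0.0169, 0, 0, 0, 0, 0.9]]]
1.164 [[[0.0056, 0.0054, 0, 0, 0, 0, 0.9], [0.0119, 0.01, 0, 0, 0, 0, 0.9], [0.0187, 0.0139, 0, 0, 0, 0, 0.9], [0.0259, 0.0169, 0, 0, 0, 0, 0.9], [0.0334, 0.019, 0, 0, 0, 0, 0.9]]]
1.764 [[[0.0077, 0.0012, 0, 0, 0, 0, 0.9], [0.0154, 0.0015, 0, 0, 0, 0, 0.9], [0.0232, 0.0009, 0, 0, 0, 0, 0.9], [0.0308, -0.0007, 0, 0, 0, 0, 0.9], [0.0382, -0.0032, 0, 0, 0, 0, 0.9]]]
cmd end [13.95, 234.75]
```

Request:
{"fn": "play_rows", "kwargs": {
  "commands": [
    [[0.0005,0.0015,0,0,0,0,0.9],[0.0014,0.0032,0,0,0,0,0.9],[0.0034,0.0066,0,0,0,0,0.9],[0.0067,0.0115,0,0,0,0,0.9],[0.0113,0.0169,0,0,0,0,0.9]]
  ]
}}

```text
time_s: 10.4
tcp_pos: [0.5013, 0.2176, 0.115]
ee_rot: [[0.982, -0.191, -0.006], [-0.191, -0.982, -0.005], [-0.005, 0.006, -1.0]]
wrist_force: [-7.6, -0.3, 12.3]
gripper_width: 0.241
```

Request:
{"fn": "play_rows", "kwargs": {
  "commands": [
    [[0.0056,0.0054,0,0,0,0,0.9],[0.0119,0.01,0,0,0,0,0.9],[0.0187,0.0139,0,0,0,0,0.9],[0.0259,0.0169,0,0,0,0,0.9],[0.0334,0.019,0,0,0,0,0.9]]
  ]
}}

```text
time_s: 10.9
tcp_pos: [0.5355, 0.2407, 0.1152]
ee_rot: [[0.982, -0.19, -0.003], [-0.19, -0.982, 0.002], [-0.003, -0.001, -1.0]]
wrist_force: [-8.1, 8.6, 8.0]
gripper_width: 0.24
```

```bash
python3 -c "
from gen import *
gen([2.6,174.2],[-24.2,230.7],list(1.128+.125*np.arange(1,16)))"
```

```text
1.753 [[[0.0074, 0.0039, 0, 0, 0, 0, 0.9], [0.0155, 0.0045, 0, 0, 0, 0, 0.9], [0.0236, 0.004, 0, 0, 0, 0, 0.9], [0.0316, 0.0025, 0, 0, 0, 0, 0.9], [0.0393, 0.0, 0, 0, 0, 0, 0.9]]]
2.378 [[[0.0074, -0.0034, 0, 0, 0, 0, 0.9], [0.0142, -0.0077, 0, 0, 0, 0, 0.9], [0.0205, -0.0128, 0, 0, 0, 0, 0.9], [0.0261, -0.0187, 0, 0, 0, 0, 0.9], [0.031, -0.0253, 0, 0, 0, 0, 0.9]]]
3.003 [[[0.0039, -0.007, 0, 0, 0, 0, 0.9], [0.007, -0.0146, 0, 0, 0, 0, 0.9], [0.0091, -0.0224, 0, 0, 0, 0, 0.9], [0.0102, -0.0304, 0, 0, 0, 0, 0.9], [0.0103, -0.0386, 0, 0, 0, 0, 0.9]]]
cmd end [67.0, 183.15]
```

Request:
{"fn": "play_rows", "kwargs": {
  "commands": [
    [[0.0074,0.0039,0.001,0,0,0,0.9],[0.0155,0.0045,0.002,0,0,0,0.9],[0.0236,0.004,0.002,0,0,0,0.9],[0.0316,0.0025,0.002,0,0,0,0.9],[0.0393,0.0,0.002,0,0,0,0.9]]
  ]
}}

```text
time_s: 11.4
tcp_pos: [0.5747, 0.2395, 0.1152]
ee_rot: [[0.982, -0.19, -0.005], [-0.191, -0.982, -0.0], [-0.004, 0.001, -1.0]]
wrist_force: [-3.2, 5.5, 1.0]
gripper_width: 0.244
```

Request:
{"fn": "play_rows", "kwargs": {
  "commands": [
    [[0.0074,-0.0034,0,0,0,0,0.9],[0.0142,-0.0077,0,0,0,0,0.9],[0.0205,-0.0128,0,0,0,0,0.9],[0.0261,-0.0187,0,0,0,0,0.9],[0.031,-0.0253,0,0,0,0,0.9]]
  ]
}}

```text
time_s: 11.9
tcp_pos: [0.6028, 0.2199, 0.1152]
ee_rot: [[0.982, -0.19, -0.007], [-0.19, -0.982, 0.008], [-0.009, -0.007, -1.0]]
wrist_force: [-15.4, 23.6, 5.5]
gripper_width: 0.24
```

Request:
{"fn": "play_rows", "kwargs": {
  "commands": [
    [[0.0039,-0.007,0,0,0,0,0.9],[0.007,-0.0146,0,0,0,0,0.9],[0.0091,-0.0224,0,0,0,0,0.9],[0.0102,-0.0304,0,0,0,0,0.9],[0.0103,-0.0386,0,0,0,0,0.9]]
  ]
}}

```text
time_s: 12.4
tcp_pos: [0.6173, 0.1869, 0.1154]
ee_rot: [[0.982, -0.188, 0.004], [-0.188, -0.982, 0.017], [0.001, -0.018, -1.0]]
wrist_force: [-5.1, 34.3, -3.4]
gripper_width: 0.244
```

```bash
cat > fit.py <<'E'
from h import *
from scipy.optimize import least_squares
def fit(W,F=None,cmd=None):
    P=np.array([toM(np.array([*w,0.]))[:2]*1000 for w in W])
    s=least_squares(lambda c:np.hypot(*(P-c).T)-65,[1,171]); C=s.x
    print('C',C.round(2),'res',s.fun.round(2)); ang=np.unwrap(np.arctan2(P[:,1]-C[1],-(P[:,0]-C[0]))); print('a',ang.round(3))
    if F is not None:
        for a,f in zip(ang[-len(F):],F):
            g=RM.T@np.array(f[:2]); print(round(a,3),'tangential',round(g@[np.sin(a),np.cos(a)],1),'radial out',round(g@[-np.cos(a),np.sin(a)],1))
    return C,ang
E
echo
cat > run.py <<'E'
from fit import *; from gen import gen
W=[[.4933,.2041],[.5013,.2176],[.5355,.2407],[.5747,.2395],[.6028,.2199],[.6173,.1869]]
C,a=fit(W,[[1.3,4.9],[-7.6,-.3],[-8.1,8.6],[-3.2,5.5],[-15.4,23.6],[-5.1,34.3]])
E
python3 run.py; python3 -c "
from gen import *
print(toM(np.array([.618,.1747,0]))*1000)
gen([2.6,174.2],[67.,183.15],list(3.003+.125*np.arange(1,6)))"
```

```text
C [  2.62 174.29] res [ 0.03 -0.03 -0.08  0.08  0.02 -0.05]
a [0.22  0.462 1.109 1.722 2.255 2.817]
0.22 tangential 5.0 radial out 0.8
0.462 tangential -4.9 radial out 5.9
1.109 tangential -5.5 radial out 10.5
1.722 tangential -4.9 radial out 4.1
2.255 tangential -28.0 radial out 3.3
2.817 tangential -34.7 radial out -0.4
[ 67.16600016 183.15244586   0.        ]
3.628 [[[-0.0009, -0.008, 0, 0, 0, 0, 0.9], [-0.0029, -0.0159, 0, 0, 0, 0, 0.9], [-0.0057, -0.0235, 0, 0, 0, 0, 0.9], [-0.0096, -0.0307, 0, 0, 0, 0, 0.9], [-0.0142, -0.0373, 0, 0, 0, 0, 0.9]]]
cmd end [60.09, 143.84]
```

```bash
python3 -c "
from gen import *
gen([2.62,174.29],[67.,183.15],list(3.003+.06*np.arange(1,16)))"
```

```text
3.303 [[[-0.0003, -0.0038, 0, 0, 0, 0, 0.9], [-0.0008, -0.0076, 0, 0, 0, 0, 0.9], [-0.0016, -0.0114, 0, 0, 0, 0, 0.9], [-0.0026, -0.0152, 0, 0, 0, 0, 0.9], [-0.0039, -0.0189, 0, 0, 0, 0, 0.9]]]
3.603 [[[-0.0014, -0.0036, 0, 0, 0, 0, 0.9], [-0.0031, -0.0072, 0, 0, 0, 0, 0.9], [-0.005, -0.0106, 0, 0, 0, 0, 0.9], [-0.007, -0.0139, 0, 0, 0, 0, 0.9], [-0.0093, -0.0171, 0, 0, 0, 0, 0.9]]]
3.903 [[[-0.0024, -0.003, 0, 0, 0, 0, 0.9], [-0.0051, -0.0059, 0, 0, 0, 0, 0.9], [-0.0079, -0.0086, 0, 0, 0, 0, 0.9], [-0.0108, -0.0111, 0, 0, 0, 0, 0.9], [-0.0139, -0.0135, 0, 0, 0, 0, 0.9]]]
cmd end [49.72, 129.43]
```

Request:
{"fn": "play_rows", "kwargs": {
  "commands": [
    [[-0.0003,-0.0038,0,0,0,0,0.9],[-0.0008,-0.0076,0,0,0,0,0.9],[-0.0016,-0.0114,0,0,0,0,0.9],[-0.0026,-0.0152,0,0,0,0,0.9],[-0.0039,-0.0189,0,0,0,0,0.9]]
  ]
}}

```text
time_s: 12.9
tcp_pos: [0.6171, 0.1683, 0.1155]
ee_rot: [[0.982, -0.188, 0.012], [-0.188, -0.982, 0.018], [0.008, -0.02, -1.0]]
wrist_force: [4.3, 32.8, -9.2]
gripper_width: 0.24
```

Request:
{"fn": "play_rows", "kwargs": {
  "commands": [
    [[-0.0014,-0.0036,0,0,0,0,0.9],[-0.0031,-0.0072,0,0,0,0,0.9],[-0.005,-0.0106,0,0,0,0,0.9],[-0.007,-0.0139,0,0,0,0,0.9],[-0.0093,-0.0171,0,0,0,0,0.9]]
  ]
}}

```text
time_s: 13.4
tcp_pos: [0.6104, 0.1485, 0.1156]
ee_rot: [[0.982, -0.188, 0.016], [-0.188, -0.982, 0.014], [0.013, -0.017, -1.0]]
wrist_force: [12.2, 22.7, -12.5]
gripper_width: 0.24
```

Request:
{"fn": "play_rows", "kwargs": {
  "commands": [
    [[-0.0024,-0.003,0,0,0,0,0.9],[-0.0051,-0.0059,0,0,0,0,0.9],[-0.0079,-0.0086,0,0,0,0,0.9],[-0.0108,-0.0111,0,0,0,0,0.9],[-0.0139,-0.0135,0,0,0,0,0.9]]
  ]
}}

```text
time_s: 13.9
tcp_pos: [0.5964, 0.1304, 0.1155]
ee_rot: [[0.982, -0.189, 0.013], [-0.189, -0.982, 0.008], [0.011, -0.01, -1.0]]
wrist_force: [15.0, 9.5, -10.6]
gripper_width: 0.243
```

Run:
```python
from gen import *
s=r.sense(); print({k:np.round(s[k],4).tolist() for k in('time_s','tcp_pos','wrist_force','moment')})
p=toM(s['tcp_pos']*np.ones(3))[:2]*1000-[2.62,174.29]; print(np.hypot(*p), np.arctan2(p[1],-p[0])%6.2832)
gen([2.62,174.29],[49.72,129.43],list(3.903+np.cumsum([.08,.1]+[.125]*18)))
```

```text
{'time_s': 13.9, 'tcp_pos': [0.5964, 0.1304, 0.1155], 'wrist_force': [15.0171, 9.4653, -10.6156], 'moment': [2.6988, -3.8591, -0.0427]}
64.57448956295426 3.784506779014519
4.458 [[[-0.0044, -0.0028, 0, 0, 0, 0, 0.9], [-0.0101, -0.0059, 0, 0, 0, 0, 0.9], [-0.0177, -0.0089, 0, 0, 0, 0, 0.9], [-0.0255, -0.0109, 0, 0, 0, 0, 0.9], [-0.0336, -0.0119, 0, 0, 0, 0, 0.9]]]
5.083 [[[-0.0081, -0.0, 0, 0, 0, 0, 0.9], [-0.0162, 0.001, 0, 0, 0, 0, 0.9], [-0.024, 0.0029, 0, 0, 0, 0, 0.9], [-0.0316, 0.0059, 0, 0, 0, 0, 0.9], [-0.0387, 0.0098, 0, 0, 0, 0, 0.9]]]
5.708 [[[-0.0066, 0.0047, 0, 0, 0, 0, 0.9], [-0.0126, 0.0102, 0, 0, 0, 0, 0.9], [-0.0178, 0.0165, 0, 0, 0, 0, 0.9], [-0.0222, 0.0233, 0, 0, 0, 0, 0.9], [-0.0257, 0.0306, 0, 0, 0, 0, 0.9]]]
6.333 [[[-0.0026, 0.0077, 0, 0, 0, 0, 0.9], [-0.0042, 0.0157, 0, 0, 0, 0, 0.9], [-0.0048, 0.0238, 0, 0, 0, 0, 0.9], [-0.0044, 0.0319, 0, 0, 0, 0, 0.9], [-0.0029, 0.0399, 0, 0, 0, 0, 0.9]]]
cmd end [-62.27, 177.57]
```

Run:
```python
from h import *
c=cap('top','top5'); d=cap('side','side5')
print(np.round(r.sense()['wrist_force'],1),np.round(r.sense()['tcp_pos'],4))
def crop(c,p,h=60,w=40):
    u,v=proj(c,p).astype(int); return cv2.resize(c['image'][v-h:v+h,u-w:u+w,::-1],(400,600),interpolation=cv2.INTER_CUBIC)
cv2.imwrite('pics/close5.png',np.hstack([crop(c,[.53,.08,.1]),crop(d,[.53,.08,.1])]))
for f in('top5','side5'):
    c=load(f); M=toM(cloud(c))*1000; hsv=cv2.cvtColor(c['image'],cv2.COLOR_RGB2HSV)
    reg=(abs(M[...,0])<40)&(M[...,1]>-180)&(M[...,1]<60)
    A=M[reg&(hsv[...,1]>70)&(abs(M[...,2]-61)<7)]; print(f,'slat',len(A),'z',np.percentile(A[:,2],[10,50,90]).round(1))
    if len(A)>5: print(cv2.minAreaRect(A[:,:2].astype(np.float32)))
    W=M[reg&(M[...,2]>50)&(M[...,2]<62)&(M[...,1]<-80)&(hsv[...,1]<60)]
    if len(W): print(' wall x',W[:,0].min().round(1),W[:,0].max().round(1),'y',np.percentile(W[:,1],[5,50,95]).round(1),len(W))
```

```text
[10.8  8.3 -9. ] [0.5948 0.129  0.1155]
top5 slat 573 z [56.8 61.1 65.3]
((-1.4908676147460938, -40.219696044921875), (119.90359497070312, 50.43169403076172), 89.8795394897461)
 wall x -29.8 26.2 y [-113.7 -109.2  -97.9] 45
side5 slat 239 z [57.3 61.1 64.7]
((0.4164695739746094, -40.949440002441406), (46.732582092285156, 127.92880249023438), 0.6256334781646729)
 wall x -26.8 29.9 y [-117.7 -112.5 -102.7] 45
```

View pics/close5.png

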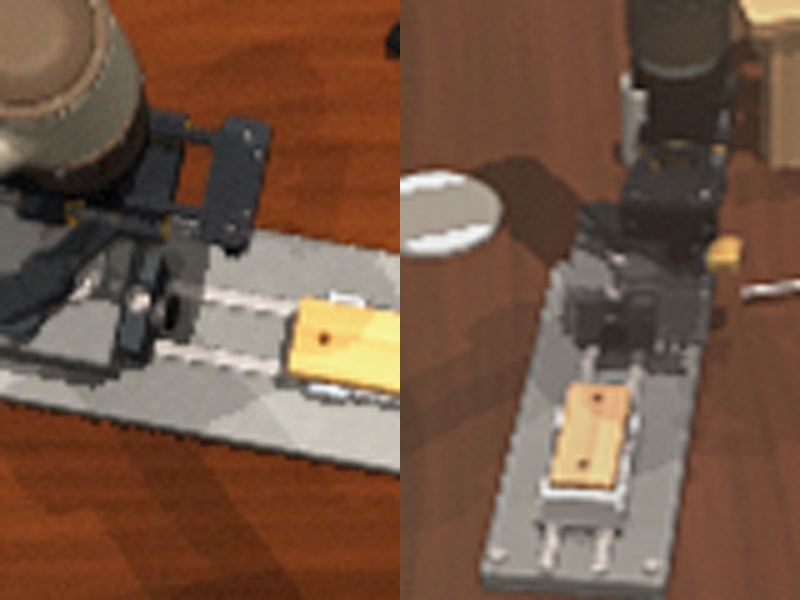

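Run:
```python
from gen import *
gen([2.62,174.29],[49.72,129.43],list(3.903+np.cumsum([.08]*10+[.1,.12]+[.125]*13)))
```

```text
4.303 [[[-0.0044, -0.0028, 0, 0, 0, 0, 0.9], [-0.009, -0.0053, 0, 0, 0, 0, 0.9], [-0.0137, -0.0074, 0, 0, 0, 0, 0.9], [-0.0186, -0.0092, 0, 0, 0, 0, 0.9], [-0.0236, -0.0105, 0, 0, 0, 0, 0.9]]]
4.703 [[[-0.0051, -0.0009, 0, 0, 0, 0, 0.9], [-0.0103, -0.0014, 0, 0, 0, 0, 0.9], [-0.0155, -0.0015, 0, 0, 0, 0, 0.9], [-0.0207, -0.0012, 0, 0, 0, 0, 0.9], [-0.0259, -0.0005, 0, 0, 0, 0, 0.9]]]
5.298 [[[-0.0063, 0.0015, 0, 0, 0, 0, 0.9], [-0.0136, 0.0041, 0, 0, 0, 0, 0.9], [-0.0209, 0.0077, 0, 0, 0, 0, 0.9], [-0.0276, 0.0122, 0, 0, 0, 0, 0.9], [-0.0338, 0.0175, 0, 0, 0, 0, 0.9]]]
5.923 [[[-0.0054, 0.006, 0, 0, 0, 0, 0.9], [-0.0101, 0.0127, 0, 0, 0, 0, 0.9], [-0.0138, 0.0199, 0, 0, 0, 0, 0.9], [-0.0167, 0.0275, 0, 0, 0, 0, 0.9], [-0.0186, 0.0354, 0, 0, 0, 0, 0.9]]]
6.548 [[[-0.0008, 0.0081, 0, 0, 0, 0, 0.9], [-0.0007, 0.0162, 0, 0, 0, 0, 0.9], [0.0005, 0.0242, 0, 0, 0, 0, 0.9], [0.0026, 0.0321, 0, 0, 0, 0, 0.9], [0.0057, 0.0396, 0, 0, 0, 0, 0.9]]]
cmd end [-60.12, 191.33]
```

Request:
{"fn": "play_rows", "kwargs": {
  "commands": [
    [[-0.0044,-0.0028,0,0,0,0,0.9],[-0.009,-0.0053,0,0,0,0,0.9],[-0.0137,-0.0074,0,0,0,0,0.9],[-0.0186,-0.0092,0,0,0,0,0.9],[-0.0236,-0.0105,0,0,0,0,0.9]]
  ]
}}

```text
time_s: 14.5
tcp_pos: [0.5694, 0.1156, 0.1154]
ee_rot: [[0.982, -0.19, 0.004], [-0.19, -0.982, 0.001], [0.004, -0.002, -1.0]]
wrist_force: [8.5, 0.9, -5.8]
gripper_width: 0.239
```

Request:
{"fn": "play_rows", "kwargs": {
  "commands": [
    [[-0.0051,-0.0009,0,0,0,0,0.9],[-0.0103,-0.0014,0,0,0,0,0.9],[-0.0155,-0.0015,0,0,0,0,0.9],[-0.0207,-0.0012,0,0,0,0,0.9],[-0.0259,-0.0005,0,0,0,0,0.9]]
  ]
}}

```text
time_s: 15.0
tcp_pos: [0.541, 0.1144, 0.1153]
ee_rot: [[0.982, -0.191, -0.001], [-0.191, -0.982, -0.0], [-0.0, 0.001, -1.0]]
wrist_force: [5.8, 1.6, -4.9]
gripper_width: 0.241
```

Request:
{"fn": "play_rows", "kwargs": {
  "commands": [
    [[-0.0063,0.0015,0,0,0,0,0.9],[-0.0136,0.0041,0,0,0,0,0.9],[-0.0209,0.0077,0,0,0,0,0.9],[-0.0276,0.0122,0,0,0,0,0.9],[-0.0338,0.0175,0,0,0,0,0.9]]
  ]
}}

```text
time_s: 15.5
tcp_pos: [0.5074, 0.1318, 0.1153]
ee_rot: [[0.982, -0.191, 0.0], [-0.191, -0.982, -0.001], [0.0, 0.001, -1.0]]
wrist_force: [6.5, 0.2, -8.1]
gripper_width: 0.237
```

Request:
{"fn": "play_rows", "kwargs": {
  "commands": [
    [[-0.0054,0.006,0,0,0,0,0.9],[-0.0101,0.0127,0,0,0,0,0.9],[-0.0138,0.0199,0,0,0,0,0.9],[-0.0167,0.0275,0,0,0,0,0.9],[-0.0186,0.0354,0,0,0,0,0.9]]
  ]
}}

```text
time_s: 16.0
tcp_pos: [0.4888, 0.1663, 0.1153]
ee_rot: [[0.982, -0.19, -0.001], [-0.19, -0.982, -0.003], [-0.0, 0.003, -1.0]]
wrist_force: [8.2, -4.0, -7.3]
gripper_width: 0.243
```

Request:
{"fn": "play_rows", "kwargs": {
  "commands": [
    [[-0.0008,0.0081,0,0,0,0,0.9],[-0.0007,0.0162,0,0,0,0,0.9],[0.0005,0.0242,0,0,0,0,0.9],[0.0026,0.0321,0,0,0,0,0.9],[0.0057,0.0396,0,0,0,0,0.9]]
  ]
}}

```text
time_s: 16.5
tcp_pos: [0.4929, 0.2038, 0.1152]
ee_rot: [[0.982, -0.191, -0.005], [-0.191, -0.982, -0.007], [-0.004, 0.008, -1.0]]
wrist_force: [3.4, -6.9, -0.9]
gripper_width: 0.24
```

Run:
```python
from fit import *; from gen import gen
W=[[.4933,.2041],[.5013,.2176],[.5355,.2407],[.5747,.2395],[.6028,.2199],[.6173,.1869],[.6171,.1683],[.6104,.1485],[.5964,.1304],[.5694,.1156],[.541,.1144],[.5074,.1318],[.4888,.1663],[.4929,.2038]]
F=[[4.3,32.8],[12.2,22.7],[15,9.5],[8.5,.9],[5.8,1.6],[6.5,.2],[8.2,-4],[3.4,-6.9]]
C,a=fit(W,F); print(toM(np.array([*np.array([.4927,.2027])+[.0447+.0806-.0271-.0962,.0359-.0639-.0495+.0809],0]))*1000)
gen(C,[-60.12,191.33],list(6.548+np.cumsum([.125]*10+[.1]*30)))
```

```text
C [  2.46 174.4 ] res [-0.14 -0.22 -0.25 -0.    0.04  0.07  0.07 -0.15 -0.23 -0.14 -0.02 -0.01
  0.12  0.1 ]
a [0.219 0.462 1.111 1.725 2.258 2.819 3.106 3.429 3.784 4.264 4.705 5.296
 5.908 6.496]
3.106 tangential -33.1 radial out -0.8
3.429 tangential -25.8 radial out 0.4
3.784 tangential -17.5 radial out 3.1
4.264 tangential -8.4 radial out 1.3
4.705 tangential -5.4 radial out -2.6
5.296 tangential -4.5 radial out -4.7
5.908 tangential -5.4 radial out -7.3
6.496 tangential -5.0 radial out -5.8
[-59.84315218 190.73698419   0.        ]
7.173 [[[0.0039, 0.0072, 0, 0, 0, 0, 0.9], [0.0087, 0.0137, 0, 0, 0, 0, 0.9], [0.0144, 0.0195, 0, 0, 0, 0, 0.9], [0.0207, 0.0246, 0, 0, 0, 0, 0.9], [0.0276, 0.0289, 0, 0, 0, 0, 0.9]]]
7.798 [[[0.0074, 0.0034, 0, 0, 0, 0, 0.9], [0.0151, 0.0058, 0, 0, 0, 0, 0.9], [0.0231, 0.0072, 0, 0, 0, 0, 0.9], [0.0312, 0.0077, 0, 0, 0, 0, 0.9], [0.0393, 0.0071, 0, 0, 0, 0, 0.9]]]
8.298 [[[0.0064, -0.0012, 0, 0, 0, 0, 0.9], [0.0127, -0.003, 0, 0, 0, 0, 0.9], [0.0187, -0.0055, 0, 0, 0, 0, 0.9], [0.0244, -0.0085, 0, 0, 0, 0, 0.9], [0.0299, -0.0121, 0, 0, 0, 0, 0.9]]]
8
[... 278 characters left out ...]
0187, 0, 0, 0, 0, 0.9], [0.006, -0.0251, 0, 0, 0, 0, 0.9], [0.0059, -0.0316, 0, 0, 0, 0, 0.9]]]
9.798 [[[-0.0007, -0.0065, 0, 0, 0, 0, 0.9], [-0.0021, -0.0128, 0, 0, 0, 0, 0.9], [-0.0041, -0.019, 0, 0, 0, 0, 0.9], [-0.0067, -0.025, 0, 0, 0, 0, 0.9], [-0.0099, -0.0306, 0, 0, 0, 0, 0.9]]]
10.298 [[[-0.0037, -0.0053, 0, 0, 0, 0, 0.9], [-0.008, -0.0102, 0, 0, 0, 0, 0.9], [-0.0127, -0.0147, 0, 0, 0, 0, 0.9], [-0.0178, -0.0187, 0, 0, 0, 0, 0.9], [-0.0233, -0.0221, 0, 0, 0, 0, 0.9]]]
10.798 [[[-0.0059, -0.0029, 0, 0, 0, 0, 0.9], [-0.0119, -0.0052, 0, 0, 0, 0, 0.9], [-0.0182, -0.0068, 0, 0, 0, 0, 0.9], [-0.0246, -0.0079, 0, 0, 0, 0, 0.9], [-0.0311, -0.0082, 0, 0, 0, 0, 0.9]]]
cmd end [15.24, 110.69]
```

Request:
{"fn": "play_rows", "kwargs": {
  "commands": [
    [[0.0039,0.0072,0,0,0,0,0.9],[0.0087,0.0137,0,0,0,0,0.9],[0.0144,0.0195,0,0,0,0,0.9],[0.0207,0.0246,0,0,0,0,0.9],[0.0276,0.0289,0,0,0,0,0.9]]
  ]
}}

```text
time_s: 17.0
tcp_pos: [0.5184, 0.2334, 0.1152]
ee_rot: [[0.981, -0.191, -0.009], [-0.192, -0.981, -0.006], [-0.008, 0.008, -1.0]]
wrist_force: [-5.2, 0.1, 2.9]
gripper_width: 0.242
```

Request:
{"fn": "play_rows", "kwargs": {
  "commands": [
    [[0.0074,0.0034,0,0,0,0,0.9],[0.0151,0.0058,0,0,0,0,0.9],[0.0231,0.0072,0,0,0,0,0.9],[0.0312,0.0077,0,0,0,0,0.9],[0.0393,0.0071,0,0,0,0,0.9]]
  ]
}}

```text
time_s: 17.5
tcp_pos: [0.5585, 0.243, 0.1152]
ee_rot: [[0.982, -0.191, -0.007], [-0.191, -0.982, -0.002], [-0.006, 0.003, -1.0]]
wrist_force: [-5.0, 4.8, 1.4]
gripper_width: 0.244
```

Request:
{"fn": "play_rows", "kwargs": {
  "commands": [
    [[0.0064,-0.0012,0,0,0,0,0.9],[0.0127,-0.003,0,0,0,0,0.9],[0.0187,-0.0055,0,0,0,0,0.9],[0.0244,-0.0085,0,0,0,0,0.9],[0.0299,-0.0121,0,0,0,0,0.9]]
  ]
}}

```text
time_s: 18.0
tcp_pos: [0.5868, 0.2336, 0.1152]
ee_rot: [[0.982, -0.191, -0.009], [-0.191, -0.982, 0.003], [-0.009, -0.001, -1.0]]
wrist_force: [-13.6, 14.5, 5.4]
gripper_width: 0.235
```

Request:
{"fn": "play_rows", "kwargs": {
  "commands": [
    [[0.005,-0.0041,0,0,0,0,0.9],[0.0096,-0.0086,0,0,0,0,0.9],[0.0137,-0.0137,0,0,0,0,0.9],[0.0173,-0.0191,0,0,0,0,0.9],[0.0204,-0.0248,0,0,0,0,0.9]]
  ]
}}

```text
time_s: 18.5
tcp_pos: [0.6069, 0.2143, 0.1152]
ee_rot: [[0.982, -0.189, -0.006], [-0.189, -0.982, 0.011], [-0.008, -0.009, -1.0]]
wrist_force: [-14.4, 28.2, 3.5]
gripper_width: 0.24
```

Request:
{"fn": "play_rows", "kwargs": {
  "commands": [
    [[0.0024,-0.006,0,0,0,0,0.9],[0.0042,-0.0123,0,0,0,0,0.9],[0.0055,-0.0187,0,0,0,0,0.9],[0.006,-0.0251,0,0,0,0,0.9],[0.0059,-0.0316,0,0,0,0,0.9]]
  ]
}}

```text
time_s: 19.0
tcp_pos: [0.6173, 0.1868, 0.1154]
ee_rot: [[0.982, -0.188, 0.005], [-0.188, -0.982, 0.018], [0.002, -0.018, -1.0]]
wrist_force: [-3.0, 34.3, -4.4]
gripper_width: 0.241
```

Request:
{"fn": "play_rows", "kwargs": {
  "commands": [
    [[-0.0007,-0.0065,0,0,0,0,0.9],[-0.0021,-0.0128,0,0,0,0,0.9],[-0.0041,-0.019,0,0,0,0,0.9],[-0.0067,-0.025,0,0,0,0,0.9],[-0.0099,-0.0306,0,0,0,0,0.9]]
  ]
}}

```text
time_s: 19.5
tcp_pos: [0.6131, 0.1546, 0.1156]
ee_rot: [[0.982, -0.187, 0.016], [-0.188, -0.982, 0.016], [0.013, -0.019, -1.0]]
wrist_force: [13.6, 25.2, -14.4]
gripper_width: 0.243
```

Request:
{"fn": "play_rows", "kwargs": {
  "commands": [
    [[-0.0037,-0.0053,0,0,0,0,0.9],[-0.008,-0.0102,0,0,0,0,0.9],[-0.0127,-0.0147,0,0,0,0,0.9],[-0.0178,-0.0187,0,0,0,0,0.9],[-0.0233,-0.0221,0,0,0,0,0.9]]
  ]
}}

```text
time_s: 20.0
tcp_pos: [0.5892, 0.1248, 0.1155]
ee_rot: [[0.982, -0.189, 0.011], [-0.189, -0.982, 0.005], [0.01, -0.007, -1.0]]
wrist_force: [14.2, 4.4, -12.4]
gripper_width: 0.239
```

Request:
{"fn": "play_rows", "kwargs": {
  "commands": [
    [[-0.0059,-0.0029,0,0,0,0,0.9],[-0.0119,-0.0052,0,0,0,0,0.9],[-0.0182,-0.0068,0,0,0,0,0.9],[-0.0246,-0.0079,0,0,0,0,0.9],[-0.0311,-0.0082,0,0,0,0,0.9]]
  ]
}}

```text
time_s: 20.5
tcp_pos: [0.5532, 0.1133, 0.1153]
ee_rot: [[0.982, -0.191, -0.0], [-0.191, -0.982, -0.001], [-0.0, 0.001, -1.0]]
wrist_force: [5.6, 0.4, -5.1]
gripper_width: 0.244
```

Run:
```python
from gen import *
s=r.sense(); print({k:np.round(s[k],4).tolist() for k in('time_s','tcp_pos','wrist_force')})
p=toM(s['tcp_pos']*np.ones(3))[:2]*1000-[2.46,174.4]; print(np.hypot(*p), np.arctan2(p[1],-p[0])%6.2832+6.2832)
c=cap('top','top6'); d=cap('side','side6')
def crop(c,p,h=60,w=40):
    u,v=proj(c,p).astype(int); return cv2.resize(c['image'][v-h:v+h,u-w:u+w,::-1],(400,600),interpolation=cv2.INTER_CUBIC)
cv2.imwrite('pics/close6.png',np.hstack([crop(c,[.53,.08,.1]),crop(d,[.53,.08,.1])]))
gen([2.46,174.4],[15.24,110.69],list(10.798+np.cumsum([.1]*4+[.06]*6+[.04]*35)))
```

```text
{'time_s': 20.5, 'tcp_pos': [0.5532, 0.1133, 0.1153], 'wrist_force': [5.6289, 0.4406, -5.0764]}
64.98701018689628 10.799193766792325
11.258 [[[-0.0065, 0.0003, 0, 0, 0, 0, 0.9], [-0.0129, 0.0012, 0, 0, 0, 0, 0.9], [-0.0193, 0.0027, 0, 0, 0, 0, 0.9], [-0.0254, 0.0049, 0, 0, 0, 0, 0.9], [-0.0289, 0.0065, 0, 0, 0, 0, 0.9]]]
11.558 [[[-0.0035, 0.0018, 0, 0, 0, 0, 0.9], [-0.0068, 0.0038, 0, 0, 0, 0, 0.9], [-0.01, 0.006, 0, 0, 0, 0, 0.9], [-0.0131, 0.0084, 0, 0, 0, 0, 0.9], [-0.016, 0.011, 0, 0, 0, 0, 0.9]]]
11.758 [[[-0.0019, 0.0018, 0, 0, 0, 0, 0.9], [-0.0037, 0.0037, 0, 0, 0, 0, 0.9], [-0.0054, 0.0057, 0, 0, 0, 0, 0.9], [-0.007, 0.0077, 0, 0, 0, 0, 0.9], [-0.0086, 0.0098, 0, 0, 0, 0, 0.9]]]
11.958 [[[-0.0015, 0.0021, 0, 0, 0, 0, 0.9], [-0.0028, 0.0043, 0, 0, 0, 0, 0.9], [-0.0041, 0.0066, 0, 0, 0, 0, 0.9], [-0.0053, 0.0089, 0, 0, 0, 0, 0.9], [-0.0064, 0.0113, 0, 0, 0, 0, 0.9]]]
12.158 [[[-0.001, 0.0023, 0, 0, 0, 0, 0.9], [-0.0019, 0.0048, 0, 0, 0, 0, 0.9], [-0.0028, 0.0073, 0, 0, 0, 0, 0.9], [-0.0035, 0.0098, 0, 0, 0, 0, 0.9], [-0.0041, 0.0123, 0, 0, 0, 0, 0.9]]]
12.358 [[[-0.0005, 0.0025, 0, 0, 0, 0, 0.9], [-0.0009, 0.0051, 0, 0, 0, 0, 0.9], [-0.0012, 0.0077, 0, 0, 0, 0, 0.9], [-0.0014, 0.0103, 0, 0, 0, 0, 0.9], [-0.0015, 0.0129, 0, 0, 0, 0, 0.9]]]
12.558 [[[-0.0, 0.0026, 0, 0, 0, 0, 0.9], [0.0001, 0.0052, 0, 0, 0, 0, 0.9], [0.0003, 0.0078, 0, 0, 0, 0, 0.9], [0.0006, 0.0103, 0, 0, 0, 0, 0.9], [0.001, 0.0129, 0, 0, 0, 0, 0.9]]]
12.758 [[[0.0005, 0.0025, 0, 0, 0, 0, 0.9], [0.0012, 0.0051, 0, 0, 0, 0, 0.9], [0.0019, 0.0076, 0, 0, 0, 0, 0.9], [0.0027, 0.01, 0, 0, 0, 0, 0.9], [0.0036, 0.0125, 0, 0, 0, 0, 0.9]]]
12.958 [[[0.001, 0.0024, 0, 0, 0, 0, 0.9], [0.0022, 0.0047, 0, 0, 0, 0, 0.9], [0.0034, 0.007, 0, 0, 0, 0, 0.9], [0.0047, 0.0093, 0, 0, 0, 0, 0.9], [0.006, 0.0115, 0, 0, 0, 0, 0.9]]]
cmd end [-57.67, 199.23]
```

View pics/close6.png

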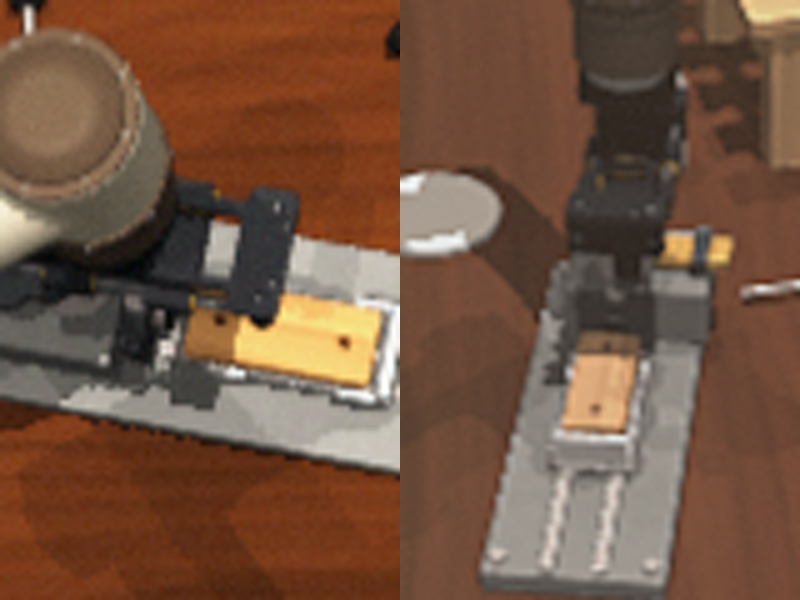

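Request:
{"fn": "play_rows", "kwargs": {
  "commands": [
    [[-0.0065,0.0003,0,0,0,0,0.9],[-0.0129,0.0012,0,0,0,0,0.9],[-0.0193,0.0027,0,0,0,0,0.9],[-0.0254,0.0049,0,0,0,0,0.9],[-0.0289,0.0065,0,0,0,0,0.9]]
  ]
}}

```text
time_s: 21.1
tcp_pos: [0.5239, 0.1201, 0.1153]
ee_rot: [[0.982, -0.191, -0.001], [-0.191, -0.982, -0.001], [-0.001, 0.001, -1.0]]
wrist_force: [5.2, -0.0, -8.3]
gripper_width: 0.242
```

Request:
{"fn": "play_rows", "kwargs": {
  "commands": [
    [[-0.0035,0.0018,0,0,0,0,0.9],[-0.0068,0.0038,0,0,0,0,0.9],[-0.01,0.006,0,0,0,0,0.9],[-0.0131,0.0084,0,0,0,0,0.9],[-0.016,0.011,0,0,0,0,0.9]]
  ]
}}

```text
time_s: 21.6
tcp_pos: [0.5083, 0.131, 0.1153]
ee_rot: [[0.982, -0.191, -0.001], [-0.191, -0.982, -0.001], [-0.001, 0.001, -1.0]]
wrist_force: [5.5, -0.2, -9.3]
gripper_width: 0.242
```

Request:
{"fn": "play_rows", "kwargs": {
  "commands": [
    [[-0.0019,0.0018,0,0,0,0,0.9],[-0.0037,0.0037,0,0,0,0,0.9],[-0.0054,0.0057,0,0,0,0,0.9]]
  ]
}}

```text
time_s: 21.9
tcp_pos: [0.503, 0.1366, 0.1153]
ee_rot: [[0.982, -0.19, -0.001], [-0.19, -0.982, -0.001], [-0.001, 0.001, -1.0]]
wrist_force: [5.8, 0.8, -9.5]
gripper_width: 0.242
```

Request:
{"fn": "play_rows", "kwargs": {
  "commands": [
    [[-0.0016,0.002,0,0,0,0,0.9],[-0.0032,0.0041,0,0,0,0,0.9]]
  ]
}}

```text
time_s: 22.1
tcp_pos: [0.4999, 0.1406, 0.1154]
ee_rot: [[0.982, -0.19, -0.001], [-0.19, -0.982, -0.001], [-0.001, 0.001, -1.0]]
wrist_force: [6.7, -1.7, -9.7]
gripper_width: 0.242
```

Request:
{"fn": "play_rows", "kwargs": {
  "commands": [
    [[-0.0015,0.0021,0,0,0,0,0.9],[-0.0028,0.0043,0,0,0,0,0.9]]
  ]
}}

```text
time_s: 22.3
tcp_pos: [0.4971, 0.1448, 0.1154]
ee_rot: [[0.982, -0.19, -0.001], [-0.19, -0.982, -0.001], [-0.0, 0.002, -1.0]]
wrist_force: [7.1, -1.1, -9.4]
gripper_width: 0.243
```

Request:
{"fn": "play_rows", "kwargs": {
  "commands": [
    [[-0.0013,0.0023,0,0,0,0,0.9],[-0.0025,0.0046,0,0,0,0,0.9],[-0.0036,0.007,0,0,0,0,0.9]]
  ]
}}

```text
time_s: 22.6
tcp_pos: [0.4935, 0.1516, 0.1153]
ee_rot: [[0.982, -0.19, -0.001], [-0.19, -0.982, -0.002], [-0.001, 0.002, -1.0]]
wrist_force: [7.5, -1.4, -9.9]
gripper_width: 0.242
```

Request:
{"fn": "play_rows", "kwargs": {
  "commands": [
    [[-0.001,0.0023,0,0,0,0,0.9],[-0.0019,0.0048,0,0,0,0,0.9]]
  ]
}}

```text
time_s: 22.8
tcp_pos: [0.4917, 0.1563, 0.1153]
ee_rot: [[0.982, -0.19, -0.001], [-0.19, -0.982, -0.002], [-0.001, 0.002, -1.0]]
wrist_force: [6.3, -1.6, -8.7]
gripper_width: 0.241
```

Request:
{"fn": "play_rows", "kwargs": {
  "commands": [
    [[-0.0009,0.0025,0,0,0,0,0.9],[-0.0016,0.005,0,0,0,0,0.9],[-0.0022,0.0075,0,0,0,0,0.9]]
  ]
}}

```text
time_s: 23.1
tcp_pos: [0.4895, 0.1635, 0.1154]
ee_rot: [[0.982, -0.19, -0.001], [-0.19, -0.982, -0.002], [-0.001, 0.003, -1.0]]
wrist_force: [8.0, -1.7, -9.8]
gripper_width: 0.243
```

Request:
{"fn": "play_rows", "kwargs": {
  "commands": [
    [[-0.0005,0.0025,0,0,0,0,0.9],[-0.0009,0.0051,0,0,0,0,0.9]]
  ]
}}

```text
time_s: 23.3
tcp_pos: [0.4885, 0.1684, 0.1153]
ee_rot: [[0.982, -0.19, -0.001], [-0.19, -0.982, -0.003], [-0.001, 0.003, -1.0]]
wrist_force: [7.7, -3.2, -9.0]
gripper_width: 0.241
```

Request:
{"fn": "play_rows", "kwargs": {
  "commands": [
    [[-0.0003,0.0026,0,0,0,0,0.9],[-0.0005,0.0052,0,0,0,0,0.9],[-0.0006,0.0078,0,0,0,0,0.9]]
  ]
}}

```text
time_s: 23.6
tcp_pos: [0.4878, 0.1759, 0.1153]
ee_rot: [[0.982, -0.19, -0.002], [-0.19, -0.982, -0.004], [-0.001, 0.004, -1.0]]
wrist_force: [7.3, -4.1, -9.1]
gripper_width: 0.242
```

Request:
{"fn": "play_rows", "kwargs": {
  "commands": [
    [[0,0.0026,0,0,0,0,0.9],[0.0001,0.0052,0,0,0,0,0.9]]
  ]
}}

```text
time_s: 23.8
tcp_pos: [0.4878, 0.1808, 0.1153]
ee_rot: [[0.982, -0.19, -0.002], [-0.19, -0.982, -0.004], [-0.001, 0.004, -1.0]]
wrist_force: [8.2, -4.3, -8.0]
gripper_width: 0.242
```

Request:
{"fn": "play_rows", "kwargs": {
  "commands": [
    [[0.0002,0.0026,0,0,0,0,0.9],[0.0005,0.0051,0,0,0,0,0.9],[0.0009,0.0077,0,0,0,0,0.9]]
  ]
}}

```text
time_s: 24.1
tcp_pos: [0.4885, 0.1881, 0.1153]
ee_rot: [[0.982, -0.191, -0.003], [-0.191, -0.982, -0.005], [-0.002, 0.005, -1.0]]
wrist_force: [6.5, -5.2, -7.4]
gripper_width: 0.241
```

Request:
{"fn": "play_rows", "kwargs": {
  "commands": [
    [[0.0005,0.0025,0,0,0,0,0.9],[0.0012,0.0051,0,0,0,0,0.9]]
  ]
}}

```text
time_s: 24.3
tcp_pos: [0.4892, 0.1924, 0.1153]
ee_rot: [[0.982, -0.191, -0.004], [-0.191, -0.982, -0.007], [-0.003, 0.007, -1.0]]
wrist_force: [5.7, -7.7, -6.0]
gripper_width: 0.239
```

Request:
{"fn": "play_rows", "kwargs": {
  "commands": [
    [[0.0007,0.0025,0,0,0,0,0.9],[0.0007,0.0025,0,0,0,0,0.9]]
  ]
}}

```text
time_s: 24.5
tcp_pos: [0.4897, 0.1944, 0.1153]
ee_rot: [[0.982, -0.191, -0.005], [-0.191, -0.982, -0.007], [-0.003, 0.008, -1.0]]
wrist_force: [6.1, -7.7, -5.0]
gripper_width: 0.239
```

```bash
cat > st.py <<'E'
from h import *
C=np.array([2.46,174.4])
s=r.sense(); p=toM(s['tcp_pos']*np.ones(3))[:2]*1000-C; a=np.arctan2(p[1],-p[0])
g=RM.T@np.array(s['wrist_force'][:2]); print(s['time_s'],'a',round(a%6.2832+ (12.5664 if a>-.5 else 6.2832),3) if a>=0 else round(a+12.5664,3),'r',np.hypot(*p).round(2),'tan',round(g@[np.sin(a),np.cos(a)],2),'rad',round(g@[-np.cos(a),np.sin(a)],2))
E
python3 st.py
```

```text
24.5 a 12.627 r 65.14 tan -5.94 rad -7.83
```

Request:
{"fn": "play_rows", "kwargs": {
  "commands": [
    [[0.0008,0.0024,0,0,0,0,0.9],[0.0008,0.0024,0,0,0,0,0.9]]
  ]
}}

```text
time_s: 24.7
tcp_pos: [0.4901, 0.1961, 0.1152]
ee_rot: [[0.982, -0.191, -0.006], [-0.191, -0.982, -0.009], [-0.004, 0.01, -1.0]]
wrist_force: [6.1, -9.5, -4.5]
gripper_width: 0.244
```

Request:
{"fn": "play_rows", "kwargs": {
  "commands": [
    [[0.0009,0.0024,0,0,0,0,0.9],[0.0009,0.0024,0,0,0,0,0.9]]
  ]
}}

```text
time_s: 24.9
tcp_pos: [0.4906, 0.1979, 0.1152]
ee_rot: [[0.982, -0.191, -0.007], [-0.191, -0.982, -0.01], [-0.005, 0.011, -1.0]]
wrist_force: [4.7, -11.2, -3.8]
gripper_width: 0.239
```

```bash
python3 st.py
```

```text
24.9 a 12.682 r 65.19 tan -9.25 rad -7.85
```

Request:
{"fn": "play_rows", "kwargs": {
  "commands": [
    [[0.0005,0.0012,0,0,0,0,0.9],[0.0005,0.0012,0,0,0,0,0.9],[0.0005,0.0012,0,0,0,0,0.9]]
  ]
}}

```text
time_s: 25.2
tcp_pos: [0.4908, 0.1986, 0.1152]
ee_rot: [[0.982, -0.191, -0.007], [-0.191, -0.982, -0.01], [-0.005, 0.012, -1.0]]
wrist_force: [4.1, -12.3, -3.2]
gripper_width: 0.243
```

```bash
python3 st.py
```

```text
25.2 a 12.693 r 65.19 tan -10.39 rad -7.76
```

Request:
{"fn": "play_rows", "kwargs": {
  "commands": [
    [[-0.0003,-0.001,0,0,0,0,0.9],[-0.0006,-0.002,0,0,0,0,0.9],[-0.0006,-0.002,0,0,0,0,0.9]]
  ]
}}

```text
time_s: 25.5
tcp_pos: [0.4909, 0.1984, 0.1153]
ee_rot: [[0.982, -0.191, -0.005], [-0.191, -0.982, -0.007], [-0.004, 0.008, -1.0]]
wrist_force: [4.7, -6.1, -4.6]
gripper_width: 0.242
```

```bash
python3 st.py
```

```text
25.5 a 12.691 r 65.11 tan -4.33 rad -6.33
```

Crank held while the load dropped, so friction carries the pinch. Now let go and lift.

Request:
{"fn": "play_rows", "kwargs": {
  "commands": [
    [[0,0,0,0,0,0,0.7],[0,0,0,0,0,0,0.6],[0,0,0,0,0,0,0.5],[0,0,0,0,0,0,0.45],[0,0,0,0,0,0,0.45]]
  ]
}}

```text
time_s: 26.0
tcp_pos: [0.4928, 0.203, 0.1171]
ee_rot: [[0.982, -0.189, 0.001], [-0.189, -0.982, 0.001], [0.001, -0.001, -1.0]]
wrist_force: [-1.0, -0.7, 0.2]
gripper_width: 0.526
```

Request:
{"fn": "play_rows", "kwargs": {
  "commands": [
    [[0,0,0,0,0,0,0.45],[0,0,0.01,0,0,0,0.45],[0,0,0.03,0,0,0,0.45],[0,0,0.06,0,0,0,0.45],[0,0,0.09,0,0,0,0.45]]
  ]
}}

```text
time_s: 26.5
tcp_pos: [0.4924, 0.2022, 0.2081]
ee_rot: [[0.982, -0.19, 0.0], [-0.19, -0.982, -0.0], [0.0, 0.0, -1.0]]
wrist_force: [-0.4, -0.3, 0.2]
gripper_width: 0.55
```

Request:
{"fn": "play_rows", "kwargs": {
  "commands": [
    [[-0.02,0,0.01,0,0,0,0.45],[-0.05,0,0.02,0,0,0,0.45],[-0.08,0,0.02,0,0,0,0.45],[-0.1,0,0.02,0,0,0,0.45],[-0.1,0,0.02,0,0,0,0.45]]
  ]
}}

```text
time_s: 27.0
tcp_pos: [0.3907, 0.202, 0.2278]
ee_rot: [[0.982, -0.188, 0.001], [-0.188, -0.982, 0.002], [0.001, -0.002, -1.0]]
wrist_force: [0.2, 0.7, -1.3]
gripper_width: 0.547
```

Run:
```python
from h import *
c=cap('top','top7'); d=cap('side','side7'); print(np.round(r.sense()['wrist_force'],1),np.round(r.sense()['joint_velocities'],2))
def crop(c,p,h=60,w=40):
    u,v=proj(c,p).astype(int); return cv2.resize(c['image'][v-h:v+h,u-w:u+w,::-1],(400,600),interpolation=cv2.INTER_CUBIC)
cv2.imwrite('pics/close7.png',np.hstack([crop(c,[.53,.12,.1]),crop(d,[.53,.12,.1])]))
for f in('top7','side7'):
    c=load(f); M=toM(cloud(c))*1000; hsv=cv2.cvtColor(c['image'],cv2.COLOR_RGB2HSV)
    reg=(abs(M[...,0])<40)&(M[...,1]>-100)&(M[...,1]<125)
    A=M[reg&(hsv[...,1]>70)&(abs(M[...,2]-61)<7)]; print(f,'slat',len(A),'z',np.percentile(A[:,2],[10,50,90]).round(1))
    if len(A)>5: print(cv2.minAreaRect(A[:,:2].astype(np.float32)))
    W=M[reg&(M[...,2]>50)&(M[...,2]<62)&(M[...,1]<0)&(hsv[...,1]<60)]
    if len(W): print(' wall x',W[:,0].min().round(1),W[:,0].max().round(1),'y',np.percentile(W[:,1],[5,50,95]).round(1),len(W))
    k=(abs(M[...,2]-157)<6)&(M[...,1]>90)&(abs(M[...,0])<85)&(M[...,1]<250); print('knob',np.median(M[k],0).round(1),k.sum())
```

```text
[ 0.1 -0.3  0.8] [-0.89  1.63  0.86  0.02  0.08  0.04]
top7 slat 568 z [56.7 61.3 65.3]
((-1.4153404235839844, 39.478702545166016), (49.91026306152344, 121.83594512939453), 0.09522826224565506)
 wall x -28.9 27.4 y [-29.7 -25.3 -12.5] 50
knob [-66.1 175.5 157.3] 38
side7 slat 214 z [56.8 61.4 65. ]
((0.9592170715332031, 39.19169616699219), (46.64778518676758, 134.0771942138672), 0.08084603399038315)
 wall x -24.6 27.2 y [-33.1 -27.1 -20.3] 36
knob [-60.  173.9 157.9] 11
```

View pics/close7.png

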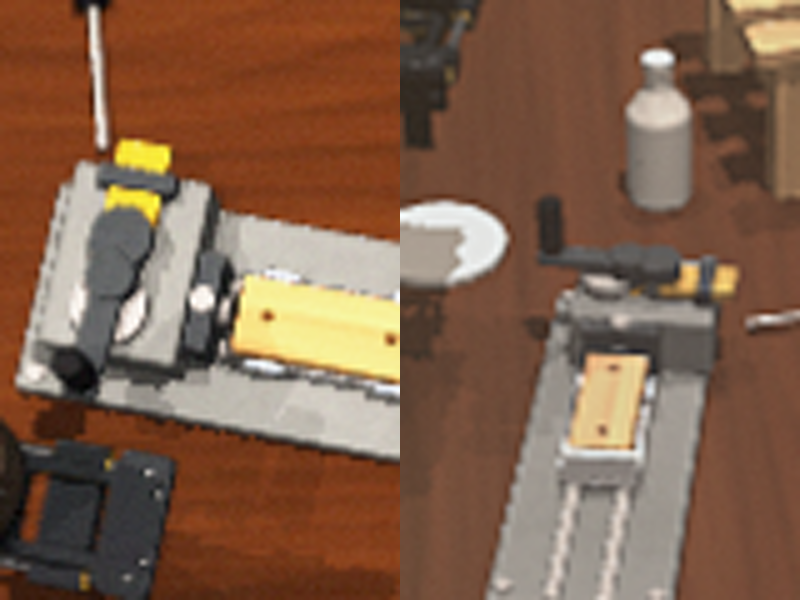

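Request:
{"fn": "play_rows", "kwargs": {
  "commands": [
    [[0.03,-0.008,0,0,0,0,0.45],[0.065,-0.008,0,0,0,0,0.45],[0.0975,-0.008,0,0,0,0,0.45],[0.0975,-0.008,0,0,0,0,0.45],[0.0975,-0.008,-0.02,0,0,0,0.45]]
  ]
}}

```text
time_s: 27.6
tcp_pos: [0.4929, 0.1949, 0.2079]
ee_rot: [[0.981, -0.192, 0.005], [-0.192, -0.981, 0.002], [0.004, -0.003, -1.0]]
wrist_force: [0.2, 0.2, -0.1]
gripper_width: 0.551
```

Request:
{"fn": "play_rows", "kwargs": {
  "commands": [
    [[0,0,-0.03,0,0,0,0.45],[0,0,-0.06,0,0,0,0.45],[0,0,-0.085,0,0,0,0.45],[0,0,-0.092,0,0,0,0.45],[0,0,-0.092,0,0,0,0.45]]
  ]
}}

```text
time_s: 28.1
tcp_pos: [0.4898, 0.1938, 0.1137]
ee_rot: [[0.982, -0.19, -0.002], [-0.19, -0.982, -0.002], [-0.001, 0.002, -1.0]]
wrist_force: [0.7, -0.8, 0.1]
gripper_width: 0.554
```

```bash
python3 st.py; python3 -c "
from h import *
s=r.sense(); print(np.round(s['tcp_pos'],4),(toM(s['tcp_pos']*np.ones(3))*1000).round(1))"
```

```text
28.1 a 12.619 r 64.89 tan -0.62 rad -0.83
[0.4898 0.1938 0.1137] [-62.3 177.8 113.7]
```

Centred near the knob with no contact; close gently and read where the knob sits.

Request:
{"fn": "play_rows", "kwargs": {
  "commands": [
    [[0,0,0,0,0,0,0.55],[0,0,0,0,0,0,0.62],[0,0,0,0,0,0,0.68],[0,0,0,0,0,0,0.73],[0,0,0,0,0,0,0.8]]
  ]
}}

```text
time_s: 28.6
tcp_pos: [0.49, 0.1943, 0.1149]
ee_rot: [[0.982, -0.19, 0.001], [-0.19, -0.982, 0.001], [0.001, -0.001, -1.0]]
wrist_force: [-0.2, 0.3, -0.1]
gripper_width: 0.253
```

Request:
{"fn": "play_rows", "kwargs": {
  "commands": [
    [[0,0,0,0,0,0,0.85],[0,0,0,0,0,0,0.9],[0,0,0,0,0,0,0.9]]
  ]
}}

```text
time_s: 28.9
tcp_pos: [0.49, 0.1941, 0.1149]
ee_rot: [[0.982, -0.19, 0.0], [-0.19, -0.982, -0.0], [0.0, 0.0, -1.0]]
wrist_force: [-0.7, -1.0, 4.8]
gripper_width: 0.24
```

```bash
python3 st.py
```

```text
28.9 a 12.623 r 64.8 tan -1.15 rad 0.4
```

Request:
{"fn": "play_rows", "kwargs": {
  "commands": [
    [[0.0004,0.0015,0,0,0,0,0.9],[0.0008,0.003,0,0,0,0,0.9],[0.0013,0.0045,0,0,0,0,0.9],[0.0013,0.0045,0,0,0,0,0.9]]
  ]
}}

```text
time_s: 29.3
tcp_pos: [0.4904, 0.1962, 0.1148]
ee_rot: [[0.982, -0.19, -0.003], [-0.19, -0.982, -0.005], [-0.002, 0.005, -1.0]]
wrist_force: [-0.1, -8.0, 7.1]
gripper_width: 0.238
```

```bash
python3 st.py
```

```text
29.3 a 12.655 r 64.92 tan -7.69 rad -2.13
```

Request:
{"fn": "play_rows", "kwargs": {
  "commands": [
    [[0.0004,0.0013,0,0,0,0,0.9],[0.0008,0.0026,0,0,0,0,0.9],[0.0008,0.0026,0,0,0,0,0.9]]
  ]
}}

```text
time_s: 29.6
tcp_pos: [0.491, 0.1981, 0.1148]
ee_rot: [[0.982, -0.19, -0.004], [-0.19, -0.982, -0.006], [-0.002, 0.007, -1.0]]
wrist_force: [-0.8, -9.7, 8.6]
gripper_width: 0.235
```

```bash
python3 st.py
```

```text
29.6 a 12.686 r 64.94 tan -9.51 rad -2.19
```

Request:
{"fn": "play_rows", "kwargs": {
  "commands": [
    [[0.0004,0.0012,0,0,0,0,0.9],[0.0004,0.0012,0,0,0,0,0.9]]
  ]
}}

```text
time_s: 29.8
tcp_pos: [0.4912, 0.1989, 0.1148]
ee_rot: [[0.982, -0.19, -0.004], [-0.19, -0.982, -0.007], [-0.003, 0.007, -1.0]]
wrist_force: [-0.6, -11.2, 7.8]
gripper_width: 0.241
```

Request:
{"fn": "play_rows", "kwargs": {
  "commands": [
    [[-0.0002,-0.001,0,0,0,0,0.9],[-0.0005,-0.002,0,0,0,0,0.9],[-0.0008,-0.003,0,0,0,0,0.9],[-0.0008,-0.003,0,0,0,0,0.9]]
  ]
}}

```text
time_s: 30.2
tcp_pos: [0.4912, 0.1985, 0.1148]
ee_rot: [[0.982, -0.19, -0.001], [-0.19, -0.982, -0.002], [-0.001, 0.002, -1.0]]
wrist_force: [-1.1, -2.9, 5.6]
gripper_width: 0.242
```

```bash
python3 st.py
```

```text
30.2 a 12.694 r 64.83 tan -3.07 rad 0.12
```

Request:
{"fn": "play_rows", "kwargs": {
  "commands": [
    [[-0.0001,-0.0005,0,0,0,0,0.9],[-0.0002,-0.001,0,0,0,0,0.9],[-0.0003,-0.0014,0,0,0,0,0.9],[-0.0003,-0.0014,0,0,0,0,0.9]]
  ]
}}

```text
time_s: 30.6
tcp_pos: [0.491, 0.1977, 0.1148]
ee_rot: [[0.982, -0.19, -0.001], [-0.19, -0.982, -0.001], [-0.001, 0.001, -1.0]]
wrist_force: [-1.7, -2.8, 6.0]
gripper_width: 0.239
```

```bash
python3 st.py
```

```text
30.6 a 12.68 r 64.81 tan -3.18 rad 0.81
```

Request:
{"fn": "play_rows", "kwargs": {
  "commands": [
    [[-0.0001,-0.0005,0,0,0,0,0.9],[-0.0002,-0.001,0,0,0,0,0.9],[-0.0003,-0.0014,0,0,0,0,0.9],[-0.0003,-0.0014,0,0,0,0,0.9]]
  ]
}}

```text
time_s: 31.0
tcp_pos: [0.4906, 0.1966, 0.1148]
ee_rot: [[0.982, -0.19, -0.001], [-0.19, -0.982, -0.0], [-0.001, 0.001, -1.0]]
wrist_force: [-2.3, -1.1, 5.9]
gripper_width: 0.238
```

```bash
python3 st.py
```

```text
31.0 a 12.662 r 64.8 tan -1.74 rad 1.91
```

Request:
{"fn": "play_rows", "kwargs": {
  "commands": [
    [[-0.0001,-0.0005,0,0,0,0,0.9],[-0.0002,-0.0008,0,0,0,0,0.9],[-0.0002,-0.0008,0,0,0,0,0.8]]
  ]
}}

```text
time_s: 31.3
tcp_pos: [0.4905, 0.1959, 0.1148]
ee_rot: [[0.982, -0.19, -0.0], [-0.19, -0.982, -0.0], [-0.0, 0.0, -1.0]]
wrist_force: [-2.9, -1.5, 5.6]
gripper_width: 0.241
```

Request:
{"fn": "play_rows", "kwargs": {
  "commands": [
    [[0,0,0,0,0,0,0.74],[0,0,0,0,0,0,0.7],[0,0,0,0,0,0,0.6],[0,0,0,0,0,0,0.5],[0,0,0,0,0,0,0.45]]
  ]
}}

```text
time_s: 31.8
tcp_pos: [0.4908, 0.196, 0.1142]
ee_rot: [[0.982, -0.19, -0.0], [-0.19, -0.982, 0.0], [-0.0, -0.0, -1.0]]
wrist_force: [0.6, -0.3, -0.0]
gripper_width: 0.485
```

```bash
python3 st.py
```

```text
31.8 a 12.655 r 64.48 tan -0.11 rad -0.63
```

Request:
{"fn": "play_rows", "kwargs": {
  "commands": [
    [[0,0,0,0,0,0,0.45],[0,0,0.01,0,0,0,0.45],[0,0,0.03,0,0,0,0.45],[0,0,0.06,0,0,0,0.45],[0,0,0.09,0,0,0,0.45]]
  ]
}}

```text
time_s: 32.3
tcp_pos: [0.4907, 0.1958, 0.206]
ee_rot: [[0.982, -0.19, 0.0], [-0.19, -0.982, -0.0], [0.0, 0.0, -1.0]]
wrist_force: [0.3, 0.2, -0.2]
gripper_width: 0.547
```

Request:
{"fn": "play_rows", "kwargs": {
  "commands": [
    [[-0.02,0,0.01,0,0,0,0.45],[-0.05,0,0.02,0,0,0,0.45],[-0.08,0,0.02,0,0,0,0.45],[-0.1,0,0.02,0,0,0,0.45],[-0.1,0,0.02,0,0,0,0.45]]
  ]
}}

```text
time_s: 32.8
tcp_pos: [0.3891, 0.1956, 0.2257]
ee_rot: [[0.982, -0.188, 0.001], [-0.188, -0.982, 0.002], [0.001, -0.002, -1.0]]
wrist_force: [-0.2, -1.4, -0.2]
gripper_width: 0.551
```

Request:
{"fn": "play_rows", "kwargs": {
  "commands": [
    [[0,0,0,0,0,0,0.45],[0,0,0,0,0,0,0.45]]
  ]
}}

```text
time_s: 33.0
tcp_pos: [0.3916, 0.1963, 0.2248]
ee_rot: [[0.982, -0.19, 0.001], [-0.19, -0.982, 0.0], [0.001, -0.001, -1.0]]
wrist_force: [-0.2, 0.3, 0.6]
gripper_width: 0.55
```

Run:
```python
from h import *
c=cap('top','top8'); d=cap('side','side8'); print(np.round(r.sense()['wrist_force'],1),np.round(r.sense()['joint_velocities'],2))
for f in('top7','top8','side7','side8'):
    c=load(f); M=toM(cloud(c))*1000; hsv=cv2.cvtColor(c['image'],cv2.COLOR_RGB2HSV)
    reg=(abs(M[...,0])<40)&(M[...,1]>-100)&(M[...,1]<125)
    A=M[reg&(hsv[...,1]>70)&(abs(M[...,2]-61)<7)]; W=M[reg&(M[...,2]>50)&(M[...,2]<62)&(M[...,1]<0)&(hsv[...,1]<60)]
    k=(abs(M[...,2]-157)<6)&(M[...,1]>90)&(abs(M[...,0])<85)&(M[...,1]<250)
    print(f,'slat',np.round(cv2.minAreaRect(A[:,:2].astype(np.float32))[0],1),A[:,2].mean().round(1),'wall y',W[:,1].mean().round(1),'knob',M[k].mean(0).round(1))
def blob(a,b):
    x=cv2.absdiff(load(a)['image'],load(b)['image']).max(2)>60; n,l,s,ce=cv2.connectedComponentsWithStats(x.astype(np.uint8))
    print(a,b,[(ce[i].round().tolist(),int(s[i,4])) for i in range(1,n) if s[i,4]>25])
blob('side0','side8'); blob('top0','top8')
```

```text
[ 0.6 -0.4 -0.1] [-0.09  0.11 -0.41 -0.08 -0.02 -0.02]
top7 slat [-1.4 39.5] 61.2 wall y -24.3 knob [-66.  176.5 156.6]
top8 slat [-1.5 39.7] 61.2 wall y -24.1 knob [-65.9 176.5 156. ]
side7 slat [ 1.  39.2] 61.1 wall y -26.8 knob [-60.9 172.7 157.4]
side8 slat [ 0.5 38.3] 60.6 wall y -26.3 knob [-62.1 171.9 154.5]
side0 side8 [([131.0, 86.0], 7368), ([132.0, 31.0], 81), ([166.0, 41.0], 140), ([57.0, 43.0], 39), ([183.0, 51.0], 203), ([58.0, 80.0], 282), ([174.0, 60.0], 33), ([205.0, 104.0], 588), ([73.0, 102.0], 162), ([79.0, 98.0], 110), ([78.0, 144.0], 263), ([119.0, 161.0], 57), ([77.0, 168.0], 282), ([154.0, 215.0], 3848), ([110.0, 178.0], 83), ([92.0, 183.0], 78), ([246.0, 185.0], 198), ([87.0, 198.0], 149), ([241.0, 208.0], 215), ([93.0, 215.0], 35), ([197.0, 256.0], 182), ([226.0, 284.0], 423), ([170.0, 286.0], 311), ([168.0, 308.0], 348)]
top0 top8 [([238.0, 199.0], 708), ([347.0, 293.0], 21415), ([173.0, 193.0], 29), ([121.0, 305.0], 8517), ([168.0, 202.0], 34), ([176.0, 206.0], 30), ([130.0, 214.0], 220), ([369.0, 224.0], 604), ([273.0, 214.0], 34), ([175.0, 233.0], 840), ([167.0, 258.0], 44), ([266.0, 379.0], 49)]
```

Run:
```python
from h import *
a,b=load('top7'),load('top8'); a2=cap('top','top9')
for n,P,h in(('knob',[.489,.194,.157],9),('arm',[.52,.18,.106],9),('plate',[.56,-.12,.02],12),('slat',[.525,.045,.061],14)):
    u,v=proj(a,P).round().astype(int); f=lambda c:cv2.cvtColor(c['image'][v-h:v+h,u-h:u+h],cv2.COLOR_RGB2GRAY).astype(np.float32)
    w=cv2.createHanningWindow((2*h,2*h),cv2.CV_32F); print(n,cv2.phaseCorrelate(f(a),f(b),w),cv2.phaseCorrelate(f(b),f(a2),w)[0])
```

```text
knob ((0.14517301546022132, 0.011395711959972132), 1.0026261997811587) (-0.1107070601068898, 0.022177477904419263)
arm ((-0.018103470146574097, -0.04161825735379843), 0.9844688896411731) (0.012126256491084675, 0.16880056388648157)
plate ((-0.002868095216483013, -0.054077092083961276), 1.0449557089143329) (0.03199404452142396, -0.16799706386670898)
slat ((0.05948614629238591, 0.034206676666117986), 0.9935940480232239) (0.023614835726018413, -0.03277325758623739)
```

Request:
{"fn": "play_rows", "kwargs": {
  "commands": [
    [[0,0,0,0,0,0,0.45],[0,0,0,0,0,0,0.45],[0,0,0,0,0,0,0.45],[0,0,0,0,0,0,0.45],[0,0,0,0,0,0,0.45]]
  ]
}}

```text
time_s: 33.65
tcp_pos: [0.3908, 0.1959, 0.2244]
ee_rot: [[0.982, -0.19, -0.0], [-0.19, -0.982, -0.0], [-0.0, 0.0, -1.0]]
wrist_force: [0.5, 0.8, -0.3]
gripper_width: 0.552
```

Request:
{"fn": "play_rows", "kwargs": {
  "commands": [
    [[0,0,0,0,0,0,0.45],[0,0,0,0,0,0,0.45],[0,0,0,0,0,0,0.45],[0,0,0,0,0,0,0.45],[0,0,0,0,0,0,0.45]]
  ]
}}

```text
time_s: 34.15
tcp_pos: [0.3908, 0.1959, 0.2245]
ee_rot: [[0.982, -0.19, 0.0], [-0.19, -0.982, 0.0], [0.0, -0.0, -1.0]]
wrist_force: [0.1, -0.2, 1.1]
gripper_width: 0.553
```

Run:
```python
from h import *
b=load('top8'); c=cap('top','top10')
for n,P,h in(('knob',[.489,.194,.157],9),('slat',[.525,.045,.061],14)):
    u,v=proj(b,P).round().astype(int); f=lambda c:cv2.cvtColor(c['image'][v-h:v+h,u-h:u+h],cv2.COLOR_RGB2GRAY).astype(np.float32)
    print(n,cv2.phaseCorrelate(f(b),f(c),cv2.createHanningWindow((2*h,2*h),cv2.CV_32F)))
print(np.round(r.sense()['wrist_force'],1))
print(r.finish_job())
```

```text
knob ((-0.02926738186357447, 0.055994197909235766), 1.0064111727255363)
slat ((-0.01520297577478047, -0.0018988738606449118), 0.9790166194902526)
[0.6 0.2 0.5]
the job is handed in; nothing more can be done
None
```

The slat is in the carriage and pinched against the end stop, the knob is let go, and the job is handed in at about 34 s. The pinch force at rest is my estimate, not a measurement.

- **Placing:** the slat lies flat between the guides, its top at z ≈ 61 mm. It started about 5 mm from the rear wall and is now against it.
- **Cranking:** I took the knob through both heavy points, about 10 s for two turns, plus about 4 s of slow feeling at the end. The fitted knob circle agreed with the measured hand positions to 0.25 mm or better.
- **Pinching:** resistance at the knob rose from about 4 N to 10–11 N at crank ≈ 12.69 rad, so 6–7 N above the light running force. After the first let-go I found the crank had recoiled to about 12.62 rad. I gripped again, squeezed back to 12.69, eased off slowly under the hand and let go.
- **Last checks:** the slat is flat and on the middle line, and the knob and slat did not move over the last second. The wrist force was near zero, with the hand clear of the machine.

Some things disagreed or were not checked:
- **Heavy points:** each resisted with up to about 35 N at the knob, against the stated 15 N. They did not push the knob onward after 3.14 rad.
- **Final recoil:** pictures show the crank settled back at about 12.62 rad after the second let-go as well. I put the remaining pinch at roughly 10–20 N.
- **Bystanders:** I never knowingly touched them, but I made no separate check of their positions at the end.

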